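# Charge the bench kiln and hold its lid at the vent mark

## Robot

A 6-joint arm with a two-finger parallel gripper is mounted at the origin on the work surface. World frame = base frame: x ahead of the robot, y to its left, z up, the work surface at z = 0. Lengths are in m, angles in rad, forces in N, time in s.
With the tool pointing down it reaches from about 0.425 to 0.95 m from the base axis. Payload 3.5 kg.
Tool frame: the origin (TCP) lies on the centre line of the jaws, within the pads' length; the fingertips stand 17 mm ahead of it and the grasp point (between the pads) lies 2 mm behind it; z points along the fingers, y is the line along which they close (so a half turn about z gives the same grasp; the last joint's range is limited). The gripper opens to 85 mm and grips with 20 to 120 N. Pads are 22 mm wide; open, the fingers measure 114 mm over their backs; the gripper's body (76 mm by 85 mm) begins 54 mm behind the grasp point. The pads swing forward as they close: fully open they stand 13 mm farther back than shut.
Start: joints at [0.971, 0.286, 1.577, -0, 1.279, -0.15], TCP at [0.293, 0.608, 0.248] pointing down, gripper open.
Joint ranges: [-2.77, 2.77], [-0.9, 2.22], [0.21, 2.48], [-1.53, 4.67], [0.24, 2.81], [-2.84, 2.84]. Speed limits (rad/s): [2.79, 2.79, 3.14, 3.14, 3.14, 3.14].

## Interface

Orientations are given as a unit quaternion [x, y, z, w].
In Python, from plant import ctrl gives the robot as it stands. The module is installed in compiled form; this text tells all that it offers.
- The arm moves only by the tool drive_tool, never from a script. Its argument "moves" is a list of rows, each a list of 3 entries, a list of its own where there are three numbers: the turn, a rotation vector about the tool's x, y, z in rad, then the shift along the tool's x, y, z in m, then the finger opening in m, from 0 to 0.0854. A call has 1 to 5 rows; each row shifts and turns the commanded pose from where the row before left it, along the tool's axes as they then stand; what a row does not reach is not made up. A row lasts 1/8 s, in which the tool goes at most 62.5 mm and 10.7 degrees, less where a joint would pass 70% of its speed; a pose out of reach is approached as far as the arm can. A call with a gripper value outside its range is refused whole. The fingers move at their own pace and stop on an object; "grip_force" is the grip in N (left out, the last holds). Time passes only in rows, so rows that do not move let the fingers close. It gives the time, the measured TCP pose, the force, the opening and the grip force at its end, in the units of the state.
- ctrl.get_state(): the state, without advancing time (a new reading comes with each control period).
- ctrl.read_camera(name): name is "scene" or "top" or "wrist"; returns a dict with "image" (480x640x3 uint8, red, green, blue), "fx", "fy", "cx", "cy" (pixels), "R" (3x3) and "t" (3): a world point X has camera coordinates R X + t. Camera axes: x right, y down, z forward; pixel columns grow to the right and rows downward; lengths in m; the calibration is good to about 2 mm. A picture is of the moment at which its call begins. There is no depth.
- ctrl.sign_off(): hands the job in; it is judged then, once.
The state is a dict: "time": time; "qpos": joint angles; "dq": joint speeds; "joint_efforts": joint torques, N m; "eef_pos": TCP position; "tcp_rot": TCP orientation; "contact_force": force on the tool from outside, world axes, zero at the start; "wrist_torque": the same for the moment, N m; "opening": opening from 0.0 (shut) to 1.0 (fully open); "finger_force": force on a finger pad.
Only numpy, scipy, OpenCV 4.12 (cv2) and the standard library are available. Lean on these libraries where they do the work, as an engineer would, in place of code of your own. Each camera call takes 0.05 s, during which the arm holds its last target. There are 200 camera calls.

## Task

Charge the small firebrick kiln: tip the steel cup so that all four bronze nuggets fall into the kiln's chamber, then stand the empty cup upright on the bench, clear of the kiln, and let go of it. Then take the kiln's leaned-back lid by its grab bar, swing it down until it lies in line with the pointer arm beside it, and finish while still holding it there, steady against its own weight. Leave the pointer, the loose firebrick, the hammer and the jar where they are.

Things in the scene. Friction and masses are not known exactly. Their poses are not given: they have to be found in the camera images.
- kiln: Fixed open-topped firebrick box, dark steel base and corners, 220 mm (its x) by 190 (its y), 90 high. Origin: centre of its underside, z up. Walls 22 mm: chamber 176 by 146 mm, its floor 25 and rim 90 mm above the bench. The lid is hinged along the top of the +y wall. A thin quadrant rail with ticks (look only) and the pointer stand within 20 mm outside the +x wall.
- kiln_in (a point): Centre of the kiln's chamber floor, 25 mm above the bench; axes as the kiln's.
- lid_hinge (a point): Middle of the lid's hinge line, which runs along the kiln's x: at the kiln's (0, +95, 100) mm. Axes as the kiln's. The pointer turns about the same line.
- lid (a joint): Angle of the lid, a firebrick slab in a steel frame, 216 mm along the hinge, 190 mm from hinge to free edge, 16 mm thick, 0.4 to 0.65 kg. 0 = shut (level, free edge towards the kiln's -y); grows as it opens upward, to a stop at 1.85 rad where it starts, leaning back past upright. The hinge is free: let go below 1.5 rad, it falls shut.
- grab_bar (a point): Steel loop at the lid's free edge, in its plane, turning with it. Its grip: a round bar 12 mm thick, 104 mm long, parallel to the hinge line and 230 mm from it, joined to the lid's edge 40 mm away by two 10 mm rods 94 mm apart. The point is the middle of the bar; axes turn with the lid. At lid angle a it is at the kiln's x = 0, y = 95 - 230 cos a, z = 100 + 230 sin a mm.
- lid_edge (a point): Corner of the lid, at the end of its free edge next to the pointer, mid-thickness: 190 mm from the hinge line along the lid's -y, 110 mm along its x. Axes turn with the lid.
- pointer (a joint): Angle of the pointer, a flat steel arm 8 mm wide, 200 mm long with a diamond tip, on the lid's hinge line, 12 mm outside the kiln's +x wall. It marks the wanted lid angle and reads like it (0 = level, growing upward): the lid is in line when both joints read the same. It starts between 0.5 and 1.05 rad, clamped stiff; not to be moved.
- pointer_tip (a point): Tip of the pointer arm, 200 mm from the hinge line along the pointer's -y. Axes turn with the pointer; they are parallel to the lid's when the lid is in line with it.
- cup: Plain steel cup, round and slightly flared, 78 mm high, outer diameter 58 mm at the foot and 68 mm at the rim, wall 3.5 mm, floor 5 mm, without handle, about 0.16 kg empty. Origin: centre of its underside; z runs up through the mouth.
- cup_rim (a point): Centre of the cup's mouth, 78 mm above its origin.
- nugget0: Bronze nugget, two merged balls: 23.5 mm long (its x), 18 mm thick and high, 28 g. Origin: on its underside near mid-length as first built (it turns with the nugget). It starts in the cup.
- nugget1: Bronze nugget, two merged balls: 23.5 mm long (its x), 18 mm thick and high, 28 g. Origin: on its underside near mid-length as first built (it turns with the nugget). It starts in the cup.
- nugget2: Bronze nugget, two merged balls: 23.5 mm long (its x), 18 mm thick and high, 28 g. Origin: on its underside near mid-length as first built (it turns with the nugget). It starts in the cup.
- nugget3: Bronze nugget, two merged balls: 23.5 mm long (its x), 18 mm thick and high, 28 g. Origin: on its underside near mid-length as first built (it turns with the nugget). It starts in the cup.
- brick: Bystander: loose firebrick lying flat, 114 by 230 mm, 64 mm high. Origin: centre of its underside.
- hammer: Bystander: hammer lying on the bench, 260 mm long (handle towards its -x, head at +x). Origin: under its middle.
- jar: Bystander: glass jar with a metal cap, 72 mm diameter, 100 mm high. Origin: centre of its underside.

How it is judged:
On the way, in this order (a step that is already met when the one before it is completed fails the run):
1. the cup is tipped and all four nuggets are in the kiln's chamber, the lid still leaning back (x of nugget0 in the frame of kiln between -0.088 and 0.088 m and y of nugget0 in the frame of kiln between -0.073 and 0.073 m and z of each of nugget0, nugget1, nugget2, nugget3 in the frame of kiln below 0.08 m and x of nugget1 in the frame of kiln between -0.088 and 0.088 m and y of nugget1 in the frame of kiln between -0.073 and 0.073 m and x of nugget2 in the frame of kiln between -0.088 and 0.088 m and y of nugget2 in the frame of kiln between -0.073 and 0.073 m and x of nugget3 in the frame of kiln between -0.088 and 0.088 m and y of nugget3 in the frame of kiln between -0.073 and 0.073 m and angle between cup's own z axis and vertical above 1 rad and value of joint lid above 1.5 rad), for 0.1 s.
2. the cup stands upright on the bench, clear of the kiln and let go, the lid still leaning back (height (world z) of cup below 0.008 m and angle between cup's own z axis and vertical below 0.1 rad and linear speed of cup below 0.03 m/s and contact force between the fingers and cup below 0.1 N and contact force between cup and kiln below 0.1 N and value of joint lid above 1.5 rad), for 0.2 s.
At the end, for the whole second after the job is handed in: All four nuggets lie inside the chamber (below its rim); the cup stands upright (within 0.1 rad) on the bench, released, not touching the kiln; the lid is in line with the pointer within 0.07 rad (4 degrees), still (under 0.05 rad/s), and the fingers bear on the grab bar with more than 1 N (x of nugget0 in the frame of kiln between -0.088 and 0.088 m and y of nugget0 in the frame of kiln between -0.073 and 0.073 m and z of each of nugget0, nugget1, nugget2, nugget3 in the frame of kiln below 0.08 m and x of nugget1 in the frame of kiln between -0.088 and 0.088 m and y of nugget1 in the frame of kiln between -0.073 and 0.073 m and x of nugget2 in the frame of kiln between -0.088 and 0.088 m and y of nugget2 in the frame of kiln between -0.073 and 0.073 m and x of nugget3 in the frame of kiln between -0.088 and 0.088 m and y of nugget3 in the frame of kiln between -0.073 and 0.073 m and height (world z) of cup below 0.008 m and angle between cup's own z axis and vertical below 0.1 rad and linear speed of cup below 0.03 m/s and contact force between the fingers and cup below 0.1 N and contact force between cup and kiln below 0.1 N and angle between the y axis of lid_edge and the y axis of pointer_tip, either way round below 0.07 rad and velocity of joint lid between -0.05 and 0.05 rad/s and (contact force between the fingers and lid_c1 above 1 N or contact force between the fingers and lid_c2 above 1 N or contact force between the fingers and lid_c3 above 1 N)); the arm keeps its last pose, push and grip.
It fails at once if the brick is moved more than 20 mm (distance of brick from where it was at the start of the episode above 0.02 m).
It fails at once if the hammer is moved more than 20 mm (distance of hammer from where it was at the start of the episode above 0.02 m).
It fails at once if the jar is moved more than 20 mm (distance of jar from where it was at the start of the episode above 0.02 m).
It fails at once if the pointer is moved (tip by more than 10 mm) (distance of pointer_tip from where it was at the start of the episode above 0.01 m).
It also fails if it takes over 70 s, if anything falls off the work surface, if the arm or the gripper's body presses on something with over 40 N, if the wrist force passes 120 N, or if a joint passes its speed limit or range.

## Working session

There is one attempt and no reset: what is moved stays moved. The work goes in short steps, Python scripts to look and compute and a tool call to move; the robot and the scene stay as the last step left them, time stands still between calls to the robot, and variables do not carry over. Pictures are saved under pics/ and viewed, at most 10 in all, crops included, and the job is handed in when it is done.

Besides the shell and the picture viewer there is one more tool, called after "Request:" as a command line: name --argument value ..., lists and objects as JSON in quotes. drive_tool: Moves the arm, as the interface text tells. Its arguments: {"type":"object","properties":{"moves":{"type":"array","items":{"type":"array"}},"grip_force":{"type":"number"}},"required":["moves"]}

```bash
mkdir -p pics; python3 - <<'E'
from plant import ctrl
import cv2,pickle
s=ctrl.get_state();print(s)
for n in("scene","top"):
    c=ctrl.read_camera(n);cv2.imwrite(f"pics/{n}0.png",c["image"][:,:,::-1]);pickle.dump(c,open(n+".pkl","wb"))
    print(n,c["fx"],c["cx"],c["cy"],c["R"],c["t"])
E
```

```text
{'time': 0.0, 'qpos': array([ 9.71055720e-01,  2.87182543e-01,  1.57817217e+00,  3.78093465e-05,
        1.27857485e+00, -1.49999620e-01]), 'dq': array([-0.00031493, -0.00084159, -0.00099438, -0.00280603,  0.00361307,
        0.00181797]), 'joint_efforts': array([-1.86249326e-04, -4.05972254e+01, -2.92633277e+01, -6.81749748e-05,
        5.66146089e-03, -1.97176411e-05]), 'eef_pos': array([0.29306253, 0.60738667, 0.24693848]), 'tcp_rot': array([ 2.22985296e-01,  9.74821108e-01, -1.08068164e-03, -4.44670287e-04]), 'contact_force': array([ 0.35964597, -0.57780046,  0.09699241]), 'wrist_torque': array([0.02545029, 0.04476105, 0.01920941]), 'finger_force': 0.0, 'opening': 0.9982231930740874}
scene 533.0565152894446 330.0203720202023 240.9614665537438 [[-0.55337947  0.83291605  0.00469258]
 [ 0.62393774  0.41825586 -0.66012403]
 [-0.55179059 -0.36237121 -0.75114196]] [ 0.30949556 -0.26630558  1.68700154]
top 585.5255292672764 313.22519931302384 242.54398674357708 [[ 0.01686538 -0.99982564  0.00801611]
 [-0.98373779 -0.01802677 -0.17870363]
 [ 0.17881697 -0.00487185 -0.98387029]] [-0.02732952  0.54856974  1.36896049]
```

View pics/scene0.png

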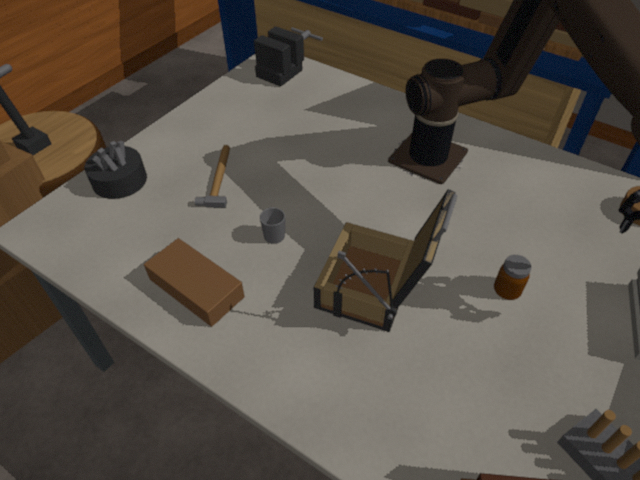

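View pics/top0.png

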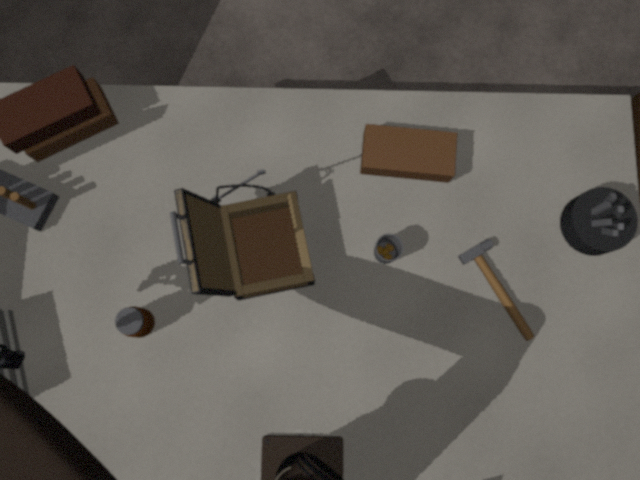

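The scene view shows the kiln at about (370,275), lid leaning back, pointer tip at (343,257), cup at (272,225) and jar at (513,278). In the top view the kiln is around (268,245) with its +x up the image and its hinge to the left, and the cup is at (387,249). I'll enlarge the kiln and cup in both views.

```bash
python3 - <<'E'
import cv2
a=cv2.imread("pics/top0.png")[160:310,160:420];b=cv2.imread("pics/scene0.png")[180:340,240:470]
for n,i in(("a",a),("b",b)):
    i=cv2.convertScaleAbs(i,alpha=1.6,beta=15)
    i=cv2.resize(i,None,fx=3,fy=3,interpolation=cv2.INTER_CUBIC);cv2.imwrite(f"pics/crop{n}.png",i)
E
```

```text
(no output)
```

View pics/cropa.png

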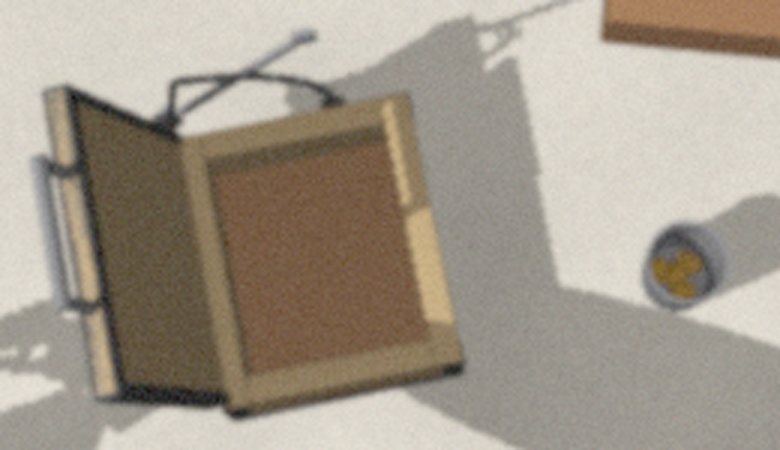

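View pics/cropb.png

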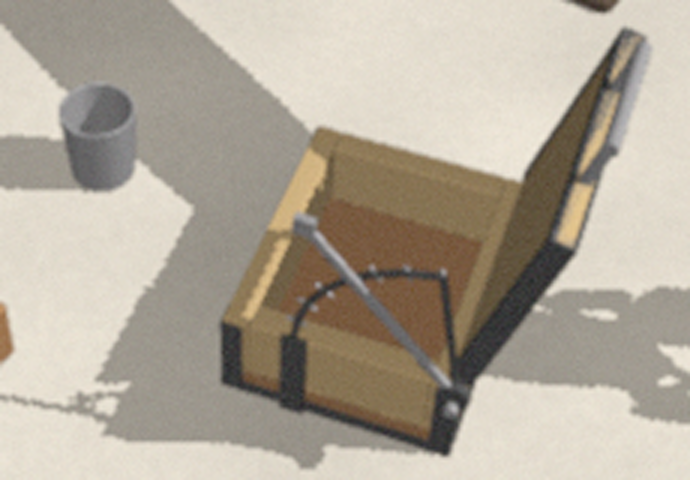

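In the crops (3x), the rim corners in the top view are at (410,95), (460,360) and (230,402), and the bar runs (40,158)–(66,306). The cup mouth is near (683,264), with the nuggets visible inside. In the scene crop the pointer runs from its pivot (453,397) to its tip (303,222).

```bash
cat > h.py <<'E'
import numpy as np,pickle
from scipy.optimize import least_squares
def ray(c,u,v):
    R=np.array(c["R"]);t=np.array(c["t"])
    d=R.T@np.array([(u-c["cx"])/c["fx"],(v-c["cy"])/c["fy"],1]);return -R.T@t,d
def onz(c,u,v,z):
    o,d=ray(c,u,v);return o+d*(z-o[2])/d[2]
def tri(r1,r2):
    (o,d),(p,e)=r1,r2
    s=np.linalg.lstsq(np.c_[d,-e],p-o,rcond=None)[0]
    a,b=o+d*s[0],p+e*s[1];return (a+b)/2,np.linalg.norm(a-b)
def proj(c,X):
    q=np.array(c["R"])@X+np.array(c["t"]);return np.array([c["cx"]+c["fx"]*q[0]/q[2],c["cy"]+c["fy"]*q[1]/q[2]])
T=pickle.load(open("top.pkl","rb"));S=pickle.load(open("scene.pkl","rb"))
tc=lambda u,v:(160+u/3,160+v/3)
sc=lambda u,v:(240+u/3,180+v/3)
E
python3 - <<'E'
from h import *
f=lambda z:[onz(T,*tc(*p),z) for p in((410,95),(460,360),(230,402))]
P=f(.09);print("top rim",np.round(P,4),[np.linalg.norm(P[i]-P[i+1]) for i in(0,1)])
Q=[onz(S,*sc(*p),.09) for p in((222,322),(320,128))]+[onz(S,*sc(*p),0) for p in((222,385),(447,453))]
print("scene rim/base",np.round(Q,4))
# kiln fit: x,y,yaw
pts=[(p,k) for p,k in zip(P+Q,[(.11,-.095),(-.11,-.095),(-.11,.095),(.11,-.095),(-.11,-.095),(.11,-.095),(.11,.095)])]
def r(v):
    c,s=np.cos(v[2]),np.sin(v[2]);return np.concatenate([np.array([v[0]+c*a-s*b,v[1]+s*a+c*b])-p[:2] for p,(a,b) in pts])
k=least_squares(r,[.5,.1,0]).x;print("kiln",k,np.round(r(k)*1e3,1))
np.save("kiln.npy",k)
c,s=np.cos(k[2]),np.sin(k[2]);K=np.array([[c,-s,0],[s,c,0],[0,0,1]])
loc=lambda X:K.T@(X-np.array([k[0],k[1],0]))
for n,a,b in(("tip",(308,36),(303,221)),("piv",(168,125),(453,397)),("cup rim",(683,264),(98,110))):
    X,e=tri(ray(T,*tc(*a)),ray(S,*sc(*b)));print(n,X,e,loc(X))
print("cup rim onz",onz(T,*tc(683,264),.078),onz(S,*sc(98,110),.078))
# pointer: scene/top ray with plane x=.122..
for C,uv in((T,tc(308,36)),(S,sc(303,221))):
    o,d=ray(C,*uv);o=loc(o);d=K.T@d;X=o+d*(.126-o[0])/d[0];print("tip on plane",X,np.arctan2(X[2]-.1,.095-X[1]),np.hypot(X[2]-.1,.095-X[1]))
a=1.85
for x in(-.052,.052):print("bar end pred crop",(proj(T,K@np.array([x,.095-.23*np.cos(a),.1+.23*np.sin(a)])+[k[0],k[1],0])-160)*3)
# other things
print("brick corner",onz(T,*tc(605,20),.064),"jar",onz(T,130,320,.1), "hammer head",onz(T,478,250,.02))
E
```

```text
top rim [[ 0.6644  0.0242  0.09  ]
 [ 0.4531 -0.0192  0.09  ]
 [ 0.4174  0.1575  0.09  ]] [np.float64(0.21573035495702433), np.float64(0.18032199357097428)]
scene rim/base [[ 0.6737  0.0309  0.09  ]
 [ 0.4576 -0.0166  0.09  ]
 [ 0.6725  0.0281  0.    ]
 [ 0.6265  0.2126  0.    ]]
kiln [0.54209959 0.09584861 0.2241829 ] [ 6.   3.5  2.9 -2.  -3.7  6.5 -3.2 -3.2 -1.7 -4.7 -2.  -0.4  1.7  0.3]
tip [0.66387145 0.09432093 0.24417155] 0.001796806069010779 [ 0.11838503 -0.02856053  0.24417155]
piv [0.63591207 0.21450285 0.09226717] 0.0013259583012286324 [0.11784292 0.09482962 0.09226717]
cup rim [ 0.53527314 -0.19612092  0.07489795] 0.003257930043343747 [-0.07156331 -0.28314572  0.07489795]
cup rim onz [ 0.53387561 -0.19427935  0.078     ] [ 0.53807664 -0.19568953  0.078     ]
tip on plane [ 0.126      -0.02904988  0.22104017] 0.7731187779323274 0.17331790649144826
tip on plane [ 0.126      -0.02505485  0.25397975] 0.908569351125418 0.19525094428988266
bar end pred crop [ 63.35647312 306.6999872 ]
bar end pred crop [ 36.90335031 152.973539  ]
brick corner [ 0.73796495 -0.13341166  0.064     ] jar [0.35312394 0.39624552 0.1       ] hammer head [ 0.54305642 -0.42570213  0.02      ]
```

Request:
drive_tool --moves '[[[0,0,0.18],[0,0,-0.05],0.085],[[0,0,0.18],[0,0,-0.05],0.085],[[0,0,0.18],[0,0,-0.05],0.085],[[0,0,0.18],[0,0,-0.05],0.085],[[0,0,0.18],[0.03,0,0],0.085]]'

```text
time: 0.72
eef_pos: [0.2829, 0.6355, 0.4562]
tcp_rot: [0.628, 0.778, 0.006, -0.0]
contact_force: [0.9, -0.5, 0.1]
opening: 0.994
finger_force: 0.0
```

Request:
drive_tool --moves '[[[0,0,0.18],[0,0,0],0.085],[[0,0,0.18],[0,0,0],0.085],[[0,0,0.18],[0,0,0],0.085],[[0,0,0.13],[0,0,0],0.085]]'

```text
time: 1.23
eef_pos: [0.2817, 0.6354, 0.4474]
tcp_rot: [0.848, 0.53, -0.001, 0.0]
contact_force: [-0.0, -0.7, -0.3]
opening: 0.994
finger_force: 0.0
```

```bash
cat >> h.py <<'E'
from scipy.spatial.transform import Rotation as Ro
def rows(s,p,R):
    """relative turn (rotvec, tool) and shift BEFORE and AFTER that turn"""
    R0=Ro.from_quat(s["tcp_rot"]);p=np.array(p);d=p-s["eef_pos"]
    return np.round((R0.inv()*R).as_rotvec(),3),np.round(R0.inv().apply(d),4),np.round(R.inv().apply(d),4)
def tool(az,pitch,roll=0):
    """az of tool x/z heading, pitch below horizontal, roll about tool z; roll 0: y to the right"""
    z=np.array([np.cos(az)*np.cos(pitch),np.sin(az)*np.cos(pitch),-np.sin(pitch)])
    y=np.array([np.sin(az),-np.cos(az),0]);return Ro.from_matrix(np.c_[np.cross(y,z),y,z])*Ro.from_rotvec([0,0,roll])
def st():
    from plant import ctrl
    s=ctrl.get_state();print("t",s["time"],"q",np.round(s["qpos"],3),"p",np.round(s["eef_pos"],4),"M",np.round(Ro.from_quat(s["tcp_rot"]).as_matrix(),3).tolist(),"F",np.round(s["contact_force"],1),"op",round(s["opening"],3),"ff",s["finger_force"]);return s
E
python3 - <<'E'
from h import *
s=st()
az=np.arctan2(-.195,.535);print(az,rows(s,[.40,-.14,.447],tool(az,np.pi/2)))
E
```

```text
t 1.225 q [ 1.008  0.263  1.251 -0.     1.629  1.461] p [0.2817 0.6354 0.4474] M [[0.438, 0.899, -0.001], [0.899, -0.438, -0.001], [-0.002, -0.0, -1.0]] F [-0.  -0.7 -0.3] op 0.994 ff 0.0
-0.34952119099006324 (array([1.000e-03, 1.000e-03, 1.467e+00]), array([-0.6452,  0.4461,  0.0013]), array([3.767e-01, 6.880e-01, 4.000e-04]))
```

Request:
drive_tool --moves '[[[0,0,0],[-0.05,0.0345,0],0.085],[[0,0,0],[-0.05,0.0345,0],0.085],[[0,0,0],[-0.05,0.0345,0],0.085],[[0,0,0],[-0.05,0.0345,0],0.085],[[0,0,0],[-0.05,0.0345,0],0.085]]'

```text
time: 1.85
eef_pos: [0.3284, 0.3335, 0.4478]
tcp_rot: [0.847, 0.532, -0.0, 0.0]
contact_force: [0.6, -0.5, 0.5]
opening: 0.997
finger_force: 0.0
```

Request:
drive_tool --moves '[[[0,0,0],[-0.05,0.0345,0],0.085],[[0,0,0],[-0.05,0.0345,0],0.085],[[0,0,0],[-0.05,0.0345,0],0.085],[[0,0,0],[-0.05,0.0345,0],0.085],[[0,0,0],[-0.05,0.0345,0],0.085]]'

```text
time: 2.48
eef_pos: [0.3751, 0.0335, 0.448]
tcp_rot: [0.847, 0.532, 0.0, 0.0]
contact_force: [1.5, 0.3, 0.9]
opening: 0.994
finger_force: 0.0
```

Request:
drive_tool --moves '[[[0,0,0],[-0.05,0.0345,0],0.085],[[0,0,0],[-0.05,0.0345,0],0.085],[[0,0,0],[-0.045,0.032,0],0.085],[[0,0,0.18],[0,0,0],0.085],[[0,0,0.18],[0,0,0],0.085]]'

```text
time: 3.1
eef_pos: [0.4033, -0.1401, 0.4474]
tcp_rot: [0.93, 0.368, -0.001, -0.001]
contact_force: [0.5, 0.3, 0.0]
opening: 0.992
finger_force: 0.0
```

Request:
drive_tool --moves '[[[0,0,0.18],[0,0,0],0.085],[[0,0,0.18],[0,0,0],0.085],[[0,0,0.18],[0,0,0],0.085],[[0,0,0.18],[0,0,0],0.085],[[0,0,0.18],[0,0,0],0.085]]'

```text
time: 3.72
eef_pos: [0.4034, -0.1391, 0.4477]
tcp_rot: [0.997, -0.072, -0.0, -0.0]
contact_force: [-0.0, 1.0, 0.6]
opening: 0.994
finger_force: 0.0
```

Request:
drive_tool --moves '[[[0,0,0.18],[0,0,0],0.085],[[0,0.18,0],[0,0,0],0.085],[[0,0.18,0],[0,0,0],0.085],[[0,0.18,0],[0,0,0],0.085],[[0,0.18,0],[0,0,0],0.085]]'

```text
time: 4.35
eef_pos: [0.4035, -0.139, 0.4486]
tcp_rot: [0.923, -0.148, 0.351, 0.057]
contact_force: [-0.3, -0.4, -0.2]
opening: 0.997
finger_force: 0.0
```

```bash
python3 - <<'E'
from h import *
s=st()
q=[s["qpos"],[0.97105572,.287182543,1.57817217,0,1.27857,-.15],[1.008,.263,1.251,0,1.629,1.461]]
P=[s["eef_pos"],[.29306,.60739,.24694],[.2817,.6354,.4474]]
# planar arm fit: h,L1,L2,L3 (a=0)
A=[];b=[]
for j,p in zip(q,P):
    t1,t2,t3=j[1],j[1]+j[2],j[1]+j[2]+j[4]
    A+= [[1,0,np.sin(t1),np.sin(t2),np.sin(t3)],[0,1,np.cos(t1),np.cos(t2),np.cos(t3)]];b+=[np.hypot(p[0],p[1]),p[2]]
print(np.linalg.lstsq(np.array(A),np.array(b),rcond=None))
E
```

```text
t 4.35 q [-0.718 -0.792  2.203  0.3    1.065  1.115] p [ 0.4035 -0.139   0.4486] M [[0.71, -0.313, 0.631], [-0.233, -0.95, -0.208], [0.664, 0.001, -0.748]] F [-0.3 -0.4 -0.2] op 0.997 ff 0.0
(array([0.01282186, 0.2409143 , 0.40103212, 0.57608025, 0.21194727]), array([2.10589652e-05]), np.int32(5), array([2.96118648, 2.40839072, 0.61313539, 0.233465  , 0.02424564]))
```

```bash
cat >> h.py <<'E'
def fk(q,g):
    d,h,L1,L2,L3,e=g
    R=Ro.from_euler('z',q[0]);p=R.apply([0,d,h])
    R=R*Ro.from_euler('y',q[1]);p=p+R.apply([0,0,L1])
    R=R*Ro.from_euler('y',q[2]);p=p+R.apply([e,0,L2])
    R=R*Ro.from_euler('z',q[3])*Ro.from_euler('y',q[4]);p=p+R.apply([0,0,L3])
    return p,R*Ro.from_euler('z',q[5])
LO=np.array([-2.77,-.9,.21,-1.53,.24,-2.84]);HI=np.array([2.77,2.22,2.48,4.67,2.81,2.84])
def ik(p,R,q0,g,C):
    """returns q, pos err, rot err; C = constant tool offset rotation"""
    def f(q):
        a,B=fk(q,g);return np.r_[(a-p)*5,((B*C).inv()*R).as_rotvec()]
    r=least_squares(f,np.clip(q0,LO+.01,HI-.01),bounds=(LO,HI));e=f(r.x);return r.x,np.linalg.norm(e[:3])/5,np.linalg.norm(e[3:])
E
python3 - <<'E'
from h import *
s=st()
q=[s["qpos"],[0.97105572,.287182543,1.57817217,0,1.27857,-.15],[1.008,.263,1.251,0,1.629,1.461]]
P=[s["eef_pos"],[.29306,.60739,.24694],[.2817,.6354,.4474]]
f=lambda g:np.concatenate([fk(j,g)[0]-p for j,p in zip(q,P)])
r=least_squares(f,[.1,.24,.4,.5,.2,0]);print(r.x,np.round(f(r.x)*1e3,1))
C=fk(q[0],r.x)[1].inv()*Ro.from_quat(s["tcp_rot"]);print(C.as_rotvec())
np.save("g.npy",r.x);np.save("C.npy",C.as_quat())
k=np.load("kiln.npy");c,sn=np.cos(k[2]),np.sin(k[2])
W=lambda x,y,z:np.array([k[0]+c*x-sn*y,k[1]+sn*x+c*y,z])
for nm,p,az,pi,ro in[("cup30",[.535,-.195,.05],-.52,.52,0),("cup45",[.535,-.195,.05],-.52,.79,0),("cup30lift",[.535,-.195,.2],-.52,.52,0),("pour0",W(-.02,-.03,.18),0.05,.3,0),("pour2",W(-.02,-.03,.18),0.05,.0,-2),("pour2b",W(-.02,-.03,.18),0.05,.3,-2),("bar1.85",W(0,.095-.23*np.cos(1.85),.1+.23*np.sin(1.85)),.2,.5,1.57),("bar.88",W(0,.095-.23*np.cos(.88),.1+.23*np.sin(.88)),.2,.5,1.57)]:
    b=min((ik(np.array(p),tool(az,pi,ro),q0,r.x,C) for q0 in([-.5,-.2,1.8,0,.8,1.4],[0,.2,1.5,0,.5,-.5],[-.3,.2,1.9,.3,.8,0])),key=lambda t:t[1]+t[2])
    print(nm,np.round(b[0],2),b[1:])
E
```

```text
t 4.35 q [-0.718 -0.792  2.203  0.3    1.065  1.115] p [ 0.4035 -0.139   0.4486] M [[0.71, -0.313, 0.631], [-0.233, -0.95, -0.208], [0.664, 0.001, -0.748]] F [-0.3 -0.4 -0.2] op 0.997 ff 0.0
[0.10081743 0.240588   0.44340572 0.57245954 0.23279344 0.0208972 ] [ 0.   0.  -0.1  0.1 -0.1 -0.1 -0.1  0.   0.2]
[1.23314773e-16 1.23314773e-16 1.57079633e+00]
cup30 [-0.53  0.21  2.41  3.12  0.54 -1.56] (np.float64(2.0987070899525223e-13), np.float64(9.955061801923667e-13))
cup45 [-0.54  0.16  2.37  3.07  0.24 -1.51] (np.float64(0.0049747150975710955), np.float64(0.0725024044607009))
cup30lift [-0.53 -0.17  2.44  3.08  0.24 -1.52] (np.float64(0.005062275065352809), np.float64(0.06896026128390399))
pour0 [-0.11 -0.15  2.48  2.83  0.4  -1.34] (np.float64(0.031195055059482845), np.float64(0.08510693013804485))
pour2 [-0.31 -0.1   2.48  2.26  0.73 -2.84] (np.float64(0.04464387327375298), np.float64(0.34022005138692324))
pour2b [-0.18 -0.21  2.48  2.29  0.36 -2.84] (np.float64(0.02650837228975956), np.float64(0.1556210678328968))
bar1.85 [ 0.34 -0.4   2.31 -0.66  0.24 -2.42] (np.float64(0.00232539378055044), np.float64(0.03374053402098491))
bar.88 [-0.28 -0.4   2.4   1.31  0.43  1.61] (np.float64(8.945698341965779e-15), np.float64(3.518973554118579e-14))
```

```bash
cat >> h.py <<'E'
k=np.load("kiln.npy");_c,_s=np.cos(k[2]),np.sin(k[2])
W=lambda x,y,z:np.array([k[0]+_c*x-_s*y,k[1]+_s*x+_c*y,z])
loc=lambda X:np.array([[_c,_s],[-_s,_c]])@(np.array(X)[:2]-k[:2])
import os
if os.path.exists("g.npy"): g=np.load("g.npy");C=Ro.from_quat(np.load("C.npy"))
E
cat > scan.py <<'E'
from h import *
cup=np.array([.535,-.195,.05]);out=[];n=0
seeds=([-.5,.2,1.9,0,.8,1.4],[-.3,.2,2,1.5,1,0],[-.6,.2,2,-1.2,1,0],[-.5,.2,2.2,3,.6,-1.5])
for az in np.arange(-3.1,3.1,.45):
  for de in(.5,.8,1.1,1.57):
    for fl in(0,np.pi):
      R=tool(az,de,fl);b=None
      for q0 in seeds:
        q,e,f=ik(cup,R,q0,g,C)
        if e+f<1e-4: b=q;break
      if b is None: continue
      n+=1
      ca=R.inv().apply([0,0,1])
      for az2 in np.arange(-3.1,3.1,.5):
        for d2 in(0,.35,.7,1.):
          for ro in np.arange(-3,3.1,.5):
            R2=tool(az2,d2,ro+fl);m=R2.apply(ca)
            if not -.8<m[2]<-.35: continue
            p=W(0,0,.19);p[:2]-=m[:2]*.045
            wr=p-.2*R2.apply([0,0,1]);a=loc(wr)
            if a[1]>.03 or a[0]>.1: continue
            q,e,f=ik(p,R2,b,g,C)
            if e+f<1e-3:
              mar=np.minimum(q-LO,HI-q)[1:].min();out.append((np.abs(q-b).max(),mar,az,de,fl,az2,d2,ro,m,b,q))
print(n,len(out));out.sort(key=lambda t:t[0]-2*min(t[1],.15))
for o in out[:12]:print(*[np.round(x,2) for x in o])
E
timeout 560 python3 scan.py
```

```text
101 1241
1.18 0.16 0.05 1.1 3.14 0.9 0 2.5 [-0.34 -0.87 -0.36] [-0.65  0.17  2.19  0.65  0.5  -2.8 ] [-0.36  0.22  2.32  1.83  1.4  -1.63]
1.18 0.16 0.05 1.1 0 0.9 0 2.5 [-0.34 -0.87 -0.36] [-0.65  0.17  2.19  0.65  0.5   0.34] [-0.36  0.22  2.32  1.83  1.4   1.51]
1.23 0.73 2.75 0.5 3.14 1.9 0 -2.0 [-0.6  -0.71 -0.37] [-0.49  0.85  1.4  -0.09  1.97  1.49] [-0.3   0.6   1.75  1.1   2.    0.26]
1.24 0.37 0.05 1.1 0 1.4 0 2.5 [ 0.12 -0.92 -0.36] [-0.65  0.17  2.19  0.65  0.5   0.34] [-0.38  0.37  2.11  1.4   1.7   1.58]
1.24 0.37 0.05 1.1 3.14 1.4 0 2.5 [ 0.12 -0.92 -0.36] [-0.65  0.17  2.19  0.65  0.5  -2.8 ] [-0.38  0.37  2.11  1.4   1.7  -1.56]
1.38 0.41 -0.4 1.1 0 1.4 0 -3.0 [-0.21 -0.87 -0.45] [-0.56  0.15  2.21  0.23  0.32  1.22] [-0.38  0.39  2.07  1.41  1.7   2.38]
1.38 0.41 -0.4 1.1 3.14 1.4 0 -3.0 [-0.21 -0.87 -0.45] [-0.56  0.15  2.21  0.23  0.32 -1.93] [-0.38  0.39  2.07  1.41  1.7  -0.77]
1.38 0.39 -0.4 1.1 3.14 1.4 0 3.0 [-0.09 -0.89 -0.45] [-0.56  0.15  2.21  0.23  0.32 -1.93] [-0.38  0.38  2.09  1.41  1.7  -1.05]
1.38 0.39 -0.4 1.1 0 1.4 0 3.0 [-0.09 -0.89 -0.45] [-0.56  0.15  2.21  0.23  0.32  1.22] [-0.38  0.38  2.09  1.41  1.7   2.09]
1.38 0.37 -0.4 1.1 0 1.4 0 2.5 [ 0.12 -0.92 -0.36] [-0.56  0.15  2.21  0.23  0.32  1.22] [-0.38  0.37  2.11  1.4   1.7   1.58]
1.38 0.37 -0.4 1.1 3.14 1.4 0 2.5 [ 0.12 -0.92 -0.36] [-0.56  0.15  2.21  0.23  0.32 -1.93] [-0.38  0.37  2.11  1.4   1.7  -1.56]
1.4 0.56 -1.75 1.1 3.14 2.4 0 -3.0 [ 0.61 -0.65 -0.45] [-0.34  0.33  1.98 -0.64  0.85  0.27] [-0.19  0.66  1.65  0.73  2.25 -0.91]
```

```bash
cat > scan2.py <<'E'
from h import *
cup=np.array([.535,-.195,.048])
seeds=([-.38,.37,2.11,1.4,1.7,1.5],[-.38,.37,2.11,1.4,1.7,-1.5],[-.6,.2,2,1.2,1,0])
for az in(1.,1.3,1.6,1.9):
  for de in(.35,.55):
    for fl in(0,np.pi):
      R=tool(az,de,fl);b=None
      for q0 in seeds:
        q,e,f=ik(cup,R,q0,g,C)
        if e+f<1e-4:b=q;break
      if b is None:continue
      ca=R.inv().apply([0,0,1])
      for d2 in(0,.2):
        for sg in(1,-1):
          for ma in(2.2,):
            q=b;ok=1
            for ro in np.linspace(0,ma,6):
              R2=tool(az,de+(d2-de)*ro/ma,fl+sg*ro);m=R2.apply(ca);p=W(0,-.01,.2);p[:2]-=m[:2]*.045
              q,e,f=ik(p,R2,q,g,C);ok&=e+f<1e-3
            if ok:print(az,de,round(fl),d2,sg,np.round(np.arccos(m[2]),2),np.round(b,2),np.round(q,2),np.round(np.minimum(q-LO,HI-q).min(),2),loc(m+k.tolist()[:2]+[0]) if 0 else np.round(m,2))
E
timeout 500 python3 scan2.py
```

```text
1.0 0.35 0 0 1 2.16 [-0.92  0.59  1.95  1.09  1.47 -1.  ] [-0.45  0.17  2.35  1.67  1.5   1.25] 0.13 [ 0.45 -0.7  -0.55]
1.0 0.35 0 0.2 1 2.06 [-0.92  0.59  1.95  1.09  1.47 -1.  ] [-0.42  0.06  2.34  1.54  1.32  1.39] 0.14 [ 0.4  -0.79 -0.47]
1.0 0.35 3 0 -1 2.16 [-0.92  0.59  1.95  1.09  1.47  2.14] [-0.46  0.29  2.2   1.66  1.51  0.03] 0.28 [-0.82  0.12 -0.55]
1.0 0.35 3 0.2 -1 2.06 [-0.92  0.59  1.95  1.09  1.47  2.14] [-0.44  0.19  2.19  1.52  1.34  0.15] 0.29 [-0.88  0.04 -0.47]
1.0 0.55 0 0 1 2.1 [-0.88  0.5   1.97  0.99  1.32 -0.91] [-0.43  0.18  2.33  1.69  1.49  1.25] 0.15 [ 0.3  -0.81 -0.5 ]
1.0 0.55 0 0.2 1 1.97 [-0.88  0.5   1.97  0.99  1.32 -0.91] [-0.4   0.07  2.33  1.56  1.31  1.39] 0.15 [ 0.25 -0.89 -0.39]
1.0 0.55 3 0 -1 2.1 [-0.88  0.5   1.97  0.99  1.32  2.23] [-0.45  0.29  2.2   1.67  1.49  0.02] 0.28 [-0.86 -0.07 -0.5 ]
1.0 0.55 3 0.2 -1 1.97 [-0.88  0.5   1.97  0.99  1.32  2.23] [-0.43  0.19  2.19  1.53  1.33  0.15] 0.29 [-0.91 -0.14 -0.39]
1.3 0.35 0 0 1 2.16 [-0.87  0.67  1.79  0.89  1.63 -1.03] [-0.46  0.28  2.2   1.42  1.69  1.28] 0.28 [ 0.64 -0.53 -0.55]
1
[... 2107 characters left out ...]
  1.52  0.52  1.92  1.96] [-0.32  0.59  1.74  1.09  2.03  0.07] 0.74 [-0.61 -0.57 -0.55]
1.9 0.35 3 0.2 -1 2.06 [-0.73  0.82  1.52  0.52  1.92  1.96] [-0.31  0.51  1.75  0.98  1.9   0.08] 0.73 [-0.57 -0.67 -0.47]
1.9 0.55 0 0 1 2.1 [-0.71  0.73  1.58  0.46  1.76 -1.18] [-0.38  0.49  1.89  1.02  2.03  1.25] 0.59 [ 0.82 -0.27 -0.5 ]
1.9 0.55 0 0.2 1 1.97 [-0.71  0.73  1.58  0.46  1.76 -1.18] [-0.37  0.4   1.91  0.92  1.91  1.27] 0.57 [ 0.85 -0.36 -0.39]
1.9 0.55 3 0 -1 2.1 [-0.71  0.73  1.58  0.46  1.76  1.96] [-0.31  0.58  1.76  1.09  2.02  0.07] 0.72 [-0.48 -0.72 -0.5 ]
1.9 0.55 3 0.2 -1 1.97 [-0.71  0.73  1.58  0.46  1.76  1.96] [-0.3   0.5   1.77  0.99  1.89  0.08] 0.71 [-0.45 -0.8  -0.39]
```

```bash
cat >> h.py <<'E'
def path(q,segs,n=12):
    for p0,R0,p1,R1 in segs:
        d=(R0.inv()*R1).as_rotvec();w=0;J=0
        for t in np.linspace(0,1,n+1):
            q2,e,f=ik(np.array(p0)+(np.array(p1)-p0)*t,R0*Ro.from_rotvec(d*t),q,g,C);w=max(w,e+f);J=max(J,np.abs(q2-q).max());q=q2
        print(" seg err",round(w,4),"maxstep",round(J,2),"q",np.round(q,2))
    return q
def rel(p0,R0,p1,R1):
    d=np.array(p1)-p0;return "turn",np.round((R0.inv()*R1).as_rotvec(),3),"shift in R0",np.round(R0.inv().apply(d),4),"in R1",np.round(R1.inv().apply(d),4)
E
python3 - <<'E'
from h import *
s=st();p0=s["eef_pos"];R0=Ro.from_quat(s["tcp_rot"])
for fl in(0,np.pi):
    R=tool(1.7,.45,fl);z=R.apply([0,0,1]);G=np.array([.536,-.195,.045])-.003*z
    B=G-.11*z;A=B+[0,0,.2]; A0=A*1
    print(fl,G,B,A)
    print(rel(p0,R0,A0,R0),rel(A0,R0,A,R),rel(A,R,B,R),rel(B,R,G,R))
    path(s["qpos"],[(p0,R0,A0,R0),(A0,R0,A,R),(A,R,B,R),(B,R,G,R)])
E
```

```text
t 4.35 q [-0.718 -0.792  2.203  0.3    1.065  1.115] p [ 0.4035 -0.139   0.4486] M [[0.71, -0.313, 0.631], [-0.233, -0.95, -0.208], [0.664, 0.001, -0.748]] F [-0.3 -0.4 -0.2] op 0.997 ff 0.0
0 [ 0.53634805 -0.19767883  0.0463049 ] [ 0.54910999 -0.29590241  0.09415111] [ 0.54910999 -0.29590241  0.29415111]
('turn', array([0., 0., 0.]), 'shift in R0', array([0.0375, 0.1034, 0.24  ]), 'in R1', array([0.0375, 0.1034, 0.24  ])) ('turn', array([ 1.617,  0.251, -1.222]), 'shift in R0', array([0., 0., 0.]), 'in R1', array([0., 0., 0.])) ('turn', array([0., 0., 0.]), 'shift in R0', array([-0.1801,  0.    ,  0.087 ]), 'in R1', array([-0.1801,  0.    ,  0.087 ])) ('turn', array([0., 0., 0.]), 'shift in R0', array([ 0.  , -0.  ,  0.11]), 'in R1', array([ 0.  , -0.  ,  0.11]))
 seg err 0.0 maxstep 0.06 q [-0.77 -0.16  2.07  0.52  0.62  0.79]
 seg err 0.0 maxstep 0.31 q [-0.85  0.55  1.39  0.64  2.15 -0.9 ]
 seg err 0.0 maxstep 0.02 q [-0.85  0.78  1.43  0.56  1.92 -1.08]
 seg err 0.0 maxstep 0.02 q [-0.77  0.74  1.62  0.61  1.76 -1.11]
3.141592653589793 [ 0.53634805 -0.19767883  0.0463049 ] [ 0.54910999 -0.29590241  0.09415111] [ 0.54910999 -0.29590241  0.29415111]
('turn', array([0., 0., 0.]), 'shift in R0', array([0.0375, 0.1034, 0.24  ]), 'in R1', array([0.0375, 0.1034, 0.24  ])) ('turn', array([ 0.252, -1.626,  1.257]), 'shift in R0', array([0., 0., 0.]), 'in R1', array([0., 0., 0.])) ('turn', array([0., 0., 0.]), 'shift in R0', array([0.1801, 0.    , 0.087 ]), 'in R1', array([0.1801, 0.    , 0.087 ])) ('turn', array([0., 0., 0.]), 'shift in R0', array([-0.  ,  0.  ,  0.11]), 'in R1', array([-0.  ,  0.  ,  0.11]))
 seg err 0.0 maxstep 0.06 q [-0.77 -0.16  2.07  0.52  0.62  0.79]
 seg err 0.0 maxstep 0.22 q [-0.85  0.55  1.39  0.64  2.15  2.24]
 seg err 0.0 maxstep 0.02 q [-0.85  0.78  1.43  0.56  1.92  2.06]
 seg err 0.0 maxstep 0.02 q [-0.77  0.74  1.62  0.61  1.76  2.03]
```

Request:
drive_tool --moves '[[[0,0,0],[0.0075,0.0207,0.048],0.085],[[0,0,0],[0.0075,0.0207,0.048],0.085],[[0,0,0],[0.0075,0.0207,0.048],0.085],[[0,0,0],[0.0075,0.0207,0.048],0.085],[[0,0,0],[0.0075,0.0207,0.048],0.085]]'

```text
time: 4.97
eef_pos: [0.5489, -0.2966, 0.2911]
tcp_rot: [0.924, -0.148, 0.348, 0.056]
contact_force: [0.6, 0.8, 0.6]
opening: 0.995
finger_force: 0.0
```

Request:
drive_tool --moves '[[[0.021,-0.1355,0.1048],[0,0,0],0.085],[[0.021,-0.1355,0.1048],[0,0,0],0.085],[[0.021,-0.1355,0.1048],[0,0,0],0.085],[[0.021,-0.1355,0.1048],[0,0,0],0.085]]'

```text
time: 5.48
eef_pos: [0.5482, -0.2956, 0.2926]
tcp_rot: [0.933, -0.331, 0.097, -0.097]
contact_force: [-0.1, -0.8, -0.5]
opening: 0.995
finger_force: 0.0
```

Request:
drive_tool --moves '[[[0.021,-0.1355,0.1048],[0,0,0],0.085],[[0.021,-0.1355,0.1048],[0,0,0],0.085],[[0.021,-0.1355,0.1048],[0,0,0],0.085],[[0.021,-0.1355,0.1048],[0,0,0],0.085]]'

```text
time: 5.98
eef_pos: [0.5483, -0.2958, 0.2924]
tcp_rot: [0.832, -0.473, -0.163, -0.238]
contact_force: [-0.3, 0.4, -0.4]
opening: 0.998
finger_force: 0.0
```

Request:
drive_tool --moves '[[[0.021,-0.1355,0.1048],[0,0,0],0.085],[[0.021,-0.1355,0.1048],[0,0,0],0.085],[[0.021,-0.1355,0.1048],[0,0,0],0.085],[[0.021,-0.1355,0.1048],[0,0,0],0.085],[[0,0,0],[0,0,0],0.085]]'

```text
time: 6.6
eef_pos: [0.5475, -0.2961, 0.2892]
tcp_rot: [0.633, -0.56, -0.404, -0.35]
contact_force: [-0.3, 0.0, -0.4]
opening: 0.999
finger_force: 0.0
```

```bash
python3 - <<'E'
from h import *
s=st();R=tool(1.7,.45,np.pi);z=R.apply([0,0,1]);G=np.array([.536,-.195,.045])-.003*z
print(rows(s,G-.11*z,R))
E
```

```text
t 6.6 q [-0.852  0.553  1.391  0.638  2.146  2.241] p [ 0.5475 -0.2961  0.2892] M [[0.047, -0.992, -0.119], [-0.426, -0.128, 0.896], [-0.903, 0.008, -0.429]] F [-0.3  0.  -0.4] op 0.999 ff 0.0
(array([ 0.003,  0.007, -0.008]), array([ 0.1762, -0.0032,  0.0836]), array([ 0.1756, -0.0016,  0.0849]))
```

Request:
drive_tool --moves '[[[0,0,0],[0.044,-0.0005,0.021],0.085],[[0,0,0],[0.044,-0.0005,0.021],0.085],[[0,0,0],[0.044,-0.0005,0.021],0.085],[[0,0,0],[0.044,-0.0005,0.021],0.085],[[0,0,0],[0,0,0],0.085]]'

```text
time: 7.22
eef_pos: [0.5477, -0.2939, 0.0941]
tcp_rot: [0.633, -0.559, -0.405, -0.35]
contact_force: [-0.0, 0.9, -0.0]
opening: 0.998
finger_force: 0.0
```

```bash
python3 - <<'E'
from h import *
import cv2
from plant import ctrl
s=st();R=tool(1.7,.45,np.pi);z=R.apply([0,0,1]);G=np.array([.536,-.195,.045])-.003*z
print(rows(s,G,R))
a=ctrl.read_camera("wrist");b=ctrl.read_camera("top")
cv2.imwrite("pics/w1.png",np.hstack([cv2.resize(a["image"],(400,300)),cv2.resize(b["image"][170:320,300:500],(400,300))])[:,:,::-1])
E
```

```text
t 7.225 q [-0.849  0.783  1.433  0.562  1.923  2.071] p [ 0.5477 -0.2939  0.0941] M [[0.047, -0.991, -0.122], [-0.425, -0.131, 0.896], [-0.904, 0.009, -0.427]] F [-0.   0.9 -0. ] op 0.998 ff 0.0
(array([ 0.006,  0.009, -0.008]), array([ 0.0018, -0.0018,  0.108 ]), array([ 0.0009, -0.0011,  0.108 ]))
```

View pics/w1.png

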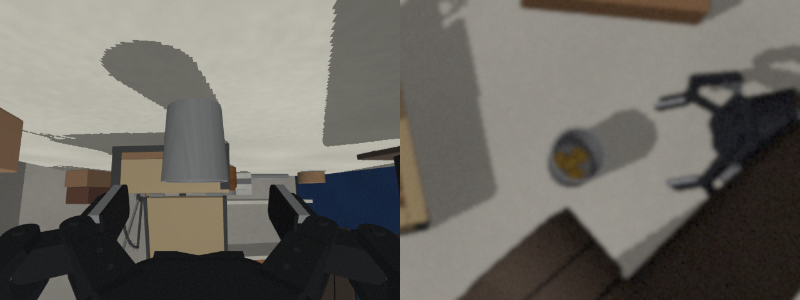

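The wrist view is upside down. The cup is centred at (196,140) between the jaws at (120,215) and (278,215), and the top crop agrees. I'll advance and grip.

Request:
drive_tool --moves '[[[0,0,0],[0,0,0.036],0.085],[[0,0,0],[0.001,-0.001,0.036],0.085],[[0,0,0],[0,0,0.036],0.085],[[0,0,0],[0,0,0],0.085]]'

```text
time: 7.82
eef_pos: [0.5378, -0.1982, 0.052]
tcp_rot: [0.636, -0.559, -0.402, -0.35]
contact_force: [0.7, 0.4, 0.9]
opening: 0.994
finger_force: 0.0
```

Request:
drive_tool --grip_force 40 --moves '[[[0,0,0],[0,0,0],0.055],[[0,0,0],[0,0,0],0.045],[[0,0,0],[0,0,0],0.045],[[0,0,0],[0,0,0],0.045],[[0,0,0],[0,0,0],0.045]]'

```text
time: 8.45
eef_pos: [0.5392, -0.2019, 0.0531]
tcp_rot: [0.635, -0.559, -0.4, -0.352]
contact_force: [2.3, -1.6, 6.9]
opening: 0.746
finger_force: 43.3
```

```bash
python3 - <<'E'
from h import *
s=st()
p0=s["eef_pos"];R0=Ro.from_quat(s["tcp_rot"]);ca=R0.inv().apply([0,0,1])
print("cup axis tool",ca)
p1=p0+[0,0,.17]
# pour target: level tool, then roll -2.3
R1=tool(1.7,0,np.pi);R2=tool(1.7,0,np.pi-2.3)
m=R2.apply(ca);print("mouth dir",m)
p2=W(0.02,-.02,.215)
p2[2]=.215
print("mouth end kiln",loc(p2+m*.033),p2)
print(rel(p1,R0,p2,R0),rel(p2,R0,p2,R1))
path(s["qpos"],[(p0,R0,p1,R0),(p1,R0,p2,R0),(p2,R0,p2,R1),(p2,R1,p2,tool(1.7,0,np.pi-1.2)),(p2,tool(1.7,0,np.pi-1.2),p2,R2)])
E
```

```text
t 8.45 q [-0.772  0.734  1.612  0.61   1.773  2.042] p [ 0.5392 -0.2019  0.0531] M [[0.054, -0.992, -0.115], [-0.429, -0.127, 0.894], [-0.902, 0.001, -0.433]] F [ 2.3 -1.6  6.9] op 0.746 ff 43.31531377958527
cup axis tool [-9.01571112e-01  6.98684237e-04 -4.32630376e-01]
mouth dir [-0.6104988  -0.5155873  -0.60121623]
mouth end kiln [-0.00342478 -0.03210986] [0.56604531 0.08079528 0.215     ]
('turn', array([0., 0., 0.]), 'shift in R0', array([-0.1126, -0.0626,  0.2532]), 'in R1', array([-0.1126, -0.0626,  0.2532])) ('turn', array([-0.002, -0.447, -0.001]), 'shift in R0', array([0., 0., 0.]), 'in R1', array([0., 0., 0.]))
 seg err 0.0 maxstep 0.02 q [-0.77  0.49  1.61  0.65  1.97  2.19]
 seg err 0.0 maxstep 0.04 q [-0.38  0.32  1.86  0.92  1.68  2.38]
 seg err 0.0 maxstep 0.02 q [-0.41  0.5   1.85  1.17  1.95  2.29]
 seg err 0.0 maxstep 0.1 q [-0.41  0.5   1.85  1.17  1.95  1.09]
 seg err 0.0 maxstep 0.09 q [-0.41  0.5   1.85  1.17  1.95 -0.01]
```

Request:
drive_tool --moves '[[[0,0,0],[-0.03,0,-0.0145],0.045],[[0,0,0],[-0.041,0,-0.0195],0.045],[[0,0,0],[-0.041,0,-0.0195],0.045],[[0,0,0],[-0.041,0,-0.0195],0.045]]'

```text
time: 8.95
eef_pos: [0.5382, -0.2002, 0.2201]
tcp_rot: [0.635, -0.561, -0.401, -0.349]
contact_force: [-0.1, -0.9, -3.1]
opening: 0.751
finger_force: 44.5
```

Request:
drive_tool --moves '[[[0,0,0],[-0.0225,-0.0125,0.0506],0.045],[[0,0,0],[-0.0225,-0.0125,0.0506],0.045],[[0,0,0],[-0.0225,-0.0125,0.0506],0.045],[[0,0,0],[-0.0225,-0.0125,0.0506],0.045],[[0,0,0],[-0.0225,-0.0125,0.0506],0.045]]'

```text
time: 9.57
eef_pos: [0.5649, 0.084, 0.2107]
tcp_rot: [0.635, -0.561, -0.401, -0.349]
contact_force: [0.8, -0.7, -2.8]
opening: 0.745
finger_force: 44.5
```

Request:
drive_tool --moves '[[[0,-0.149,0],[0,0,0],0.045],[[0,-0.149,0],[0,0,0],0.045],[[0,-0.149,0],[0,0,0],0.045],[[0,0,0],[0,0,0],0.045]]'

```text
time: 10.07
eef_pos: [0.564, 0.0829, 0.2083]
tcp_rot: [-0.529, 0.47, 0.533, 0.464]
contact_force: [0.2, 0.3, -4.0]
opening: 0.743
finger_force: 45.8
```

```bash
python3 - <<'E'
from h import *
from plant import ctrl
import cv2
s=st();print("kiln frame",loc(s["eef_pos"]))
b=ctrl.read_camera("scene")["image"][150:350,220:500]
cv2.imwrite("pics/s2.png",cv2.resize(b,None,fx=2,fy=2)[:,:,::-1])
E
```

```text
t 10.075 q [-0.409  0.503  1.854  1.171  1.94   2.29 ] p [0.564  0.0829 0.2083] M [[-0.011, -0.992, -0.128], [-0.002, -0.128, 0.992], [-1.0, 0.011, -0.001]] F [ 0.2  0.3 -4. ] op 0.743 ff 45.755378922858654
kiln frame [ 0.01848601 -0.0175197 ]
```

View pics/s2.png

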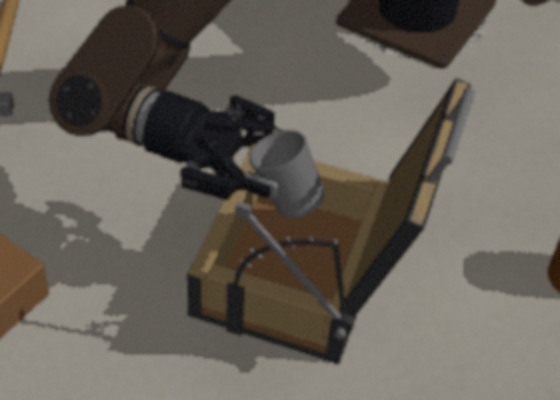

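The cup is over the chamber, tilted slightly back and clear of the pointer and lid. I'll lower it a little and roll it to pour.

Request:
drive_tool --moves '[[[0,0,-0.17],[0.03,0,0],0.045],[[0,0,-0.17],[0,0,0],0.045],[[0,0,-0.17],[0,0,0],0.045],[[0,0,-0.17],[0,0,0],0.045],[[0,0,-0.17],[0,0,0],0.045]]'

```text
time: 10.75
eef_pos: [0.5653, 0.0827, 0.1825]
tcp_rot: [0.678, -0.206, -0.29, -0.643]
contact_force: [-0.8, 0.3, -2.8]
opening: 0.745
finger_force: 45.9
```

Request:
drive_tool --moves '[[[0,0,-0.17],[0,0,0],0.045],[[0,0,-0.17],[0,0,0],0.045],[[0,0,-0.17],[0,0,0],0.045],[[0,0,-0.17],[0,0,0],0.045],[[0,0,-0.17],[0,0,0],0.045]]'

```text
time: 11.38
eef_pos: [0.5653, 0.0828, 0.1825]
tcp_rot: [-0.703, -0.092, -0.001, 0.705]
contact_force: [-1.6, 0.2, -2.9]
opening: 0.747
finger_force: 45.9
```

Request:
drive_tool --moves '[[[0,0,-0.17],[0,0,0],0.045],[[0,0,-0.17],[0,0,0],0.045],[[0,0,-0.17],[0,0,0],0.045],[[0,0,-0.17],[0,0,0],0.045],[[0,0,0],[0,0,0],0.045]]'

```text
time: 12.0
eef_pos: [0.5653, 0.0828, 0.1828]
tcp_rot: [-0.632, -0.319, -0.234, 0.666]
contact_force: [0.5, 0.8, -1.5]
opening: 0.746
finger_force: 45.8
```

Request:
drive_tool --moves '[[[0,0,0],[0,0,0],0.045],[[0,0,0],[0,0,0],0.045],[[0,0,0],[0,0,0],0.045],[[0,0,0],[0,0,0],0.045]]'

```text
time: 12.5
eef_pos: [0.5645, 0.0832, 0.1813]
tcp_rot: [-0.632, -0.318, -0.234, 0.667]
contact_force: [0.3, -0.1, -1.7]
opening: 0.744
finger_force: 45.8
```

```bash
python3 - <<'E'
from h import *
from plant import ctrl
import cv2
s=st();print("kiln frame",loc(s["eef_pos"]))
b=ctrl.read_camera("scene")["image"][180:340,280:440];a=ctrl.read_camera("top")["image"][170:310,170:340]
cv2.imwrite("pics/s3.png",np.hstack([cv2.resize(b,(400,400)),cv2.resize(a,(400,400))])[:,:,::-1])
E
```

```text
t 12.5 q [-0.408  0.553  1.848  1.157  1.924 -0.136] p [0.5645 0.0832 0.1813] M [[0.689, 0.714, -0.129], [0.089, 0.093, 0.992], [0.72, -0.694, 0.0]] F [ 0.3 -0.1 -1.7] op 0.744 ff 45.80123455627472
kiln frame [ 0.01902018 -0.01733645]
```

View pics/s3.png

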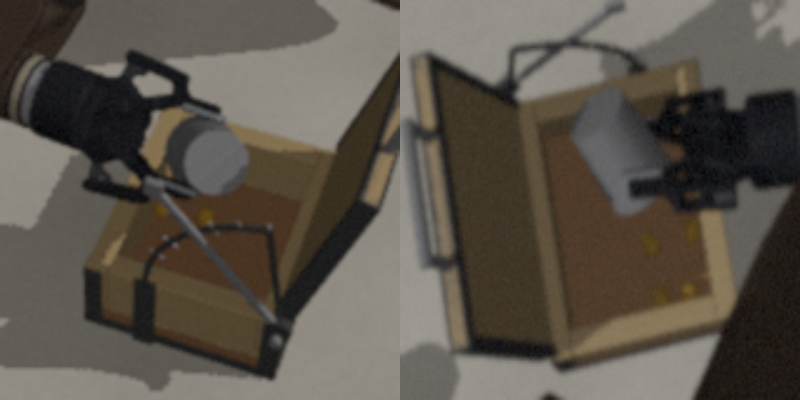

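All four nuggets lie in the chamber, at (652,243), (693,230), (687,290) and (658,297) in the top crop. I'll reverse the motions to put the cup back.

Request:
drive_tool --moves '[[[0,0,0.17],[0,0,0],0.045],[[0,0,0.17],[0,0,0],0.045],[[0,0,0.17],[0,0,0],0.045],[[0,0,0.17],[0,0,0],0.045],[[0,0,0.17],[0,0,0],0.045]]'

```text
time: 13.22
eef_pos: [0.5645, 0.0832, 0.1813]
tcp_rot: [0.706, 0.027, -0.064, -0.704]
contact_force: [0.9, -0.1, -2.5]
opening: 0.746
finger_force: 45.8
```

Request:
drive_tool --moves '[[[0,0,0.17],[0,0,0],0.045],[[0,0,0.17],[0,0,0],0.045],[[0,0,0.17],[0,0,0],0.045],[[0,0,0.17],[0,0,0],0.045],[[0,0,0.17],[0,0,0],0.045]]'

```text
time: 13.85
eef_pos: [0.5645, 0.0832, 0.1814]
tcp_rot: [0.655, -0.267, -0.349, -0.615]
contact_force: [0.2, -0.2, -1.1]
opening: 0.744
finger_force: 45.8
```

Request:
drive_tool --moves '[[[0,0,0.17],[0,0,0],0.045],[[0,0,0.17],[0,0,0],0.045],[[0,0,0.17],[0,0,0],0.045],[[0,0,0.17],[0,0,0],0.045],[[0,0,0],[-0.04,0,0],0.045]]'

```text
time: 14.48
eef_pos: [0.5635, 0.0836, 0.2189]
tcp_rot: [-0.527, 0.47, 0.535, 0.464]
contact_force: [0.8, 0.3, -1.9]
opening: 0.743
finger_force: 45.7
```

Request:
drive_tool --moves '[[[0,0.149,0],[0,0,0],0.045],[[0,0.149,0],[0,0,0],0.045],[[0,0.149,0],[0,0,0],0.045],[[0,0,0],[0.0225,0.0125,-0.0506],0.045],[[0,0,0],[0.0225,0.0125,-0.0506],0.045]]'

```text
time: 15.1
eef_pos: [0.5538, -0.0301, 0.2254]
tcp_rot: [0.636, -0.559, -0.402, -0.35]
contact_force: [0.5, -1.1, -1.8]
opening: 0.746
finger_force: 45.7
```

Request:
drive_tool --moves '[[[0,0,0],[0.0225,0.0125,-0.0506],0.045],[[0,0,0],[0.0225,0.0125,-0.0506],0.045],[[0,0,0],[0.0225,0.0125,-0.0506],0.045],[[0,0,0],[0,0,0],0.045]]'

```text
time: 15.6
eef_pos: [0.5383, -0.2032, 0.2295]
tcp_rot: [0.634, -0.561, -0.401, -0.351]
contact_force: [0.0, 0.6, -1.9]
opening: 0.743
finger_force: 45.8
```

```bash
python3 - <<'E'
from h import *
s=st();R=Ro.from_quat([0.635, -0.559, -0.4, -0.352])
print(rows(s,[.539,-.201,.068],R),R.inv().apply([0,0,-.01]))
E
```

```text
t 15.6 q [-0.774  0.481  1.611  0.656  1.979  2.204] p [ 0.5383 -0.2032  0.2295] M [[0.049, -0.992, -0.113], [-0.43, -0.124, 0.894], [-0.901, 0.005, -0.433]] F [ 0.   0.6 -1.9] op 0.743 ff 45.76428307715105
(array([-0.001, -0.001, -0.006]), array([ 0.1447, -0.0018,  0.0718]), array([ 0.1448, -0.001 ,  0.0717])) [ 9.01887736e-03 -1.60062424e-06  4.31970468e-03]
```

Request:
drive_tool --moves '[[[0,0,0],[0.048,0,0.024],0.045],[[0,0,0],[0.048,0,0.024],0.045],[[0,0,0],[0.048,0,0.024],0.045],[[0,0,0],[0,0,0],0.045]]'

```text
time: 16.1
eef_pos: [0.5346, -0.1932, 0.0643]
tcp_rot: [0.632, -0.559, -0.407, -0.35]
contact_force: [0.3, 0.7, -1.8]
opening: 0.747
finger_force: 45.7
```

Request:
drive_tool --moves '[[[0,0,0],[0.0045,0,0.0022],0.045],[[0,0,0],[0.0045,0,0.0022],0.045],[[0,0,0],[0.0018,0,0.0008],0.045],[[0,0,0],[0,0,0],0.045]]'

```text
time: 16.6
eef_pos: [0.5374, -0.197, 0.0575]
tcp_rot: [0.635, -0.56, -0.401, -0.35]
contact_force: [-0.6, -0.8, -1.0]
opening: 0.745
finger_force: 45.8
```

Request:
drive_tool --moves '[[[0,0,0],[0.0018,0,0.0009],0.045],[[0,0,0],[0,0,0],0.045],[[0,0,0],[0,0,0],0.045]]'

```text
time: 16.98
eef_pos: [0.5371, -0.1966, 0.0546]
tcp_rot: [0.635, -0.56, -0.402, -0.35]
contact_force: [-0.1, -0.1, -1.9]
opening: 0.745
finger_force: 45.8
```

Request:
drive_tool --moves '[[[0,0,0],[0.0014,0,0.0006],0.045],[[0,0,0],[0,0,0],0.045],[[0,0,0],[0,0,0],0.045]]'

```text
time: 17.35
eef_pos: [0.5371, -0.1967, 0.0533]
tcp_rot: [0.635, -0.559, -0.402, -0.35]
contact_force: [-0.4, 0.2, -0.2]
opening: 0.74
finger_force: 45.7
```

Request:
drive_tool --moves '[[[0,0,0],[0.001,0,0.0005],0.045],[[0,0,0],[0,0,0],0.045],[[0,0,0],[0,0,0],0.045]]'

```text
time: 17.73
eef_pos: [0.5371, -0.1966, 0.0532]
tcp_rot: [0.635, -0.559, -0.403, -0.351]
contact_force: [-2.1, 1.2, 4.6]
opening: 0.745
finger_force: 45.7
```

Contact with the bench. I'll release, then back out along the tool.

Request:
drive_tool --moves '[[[0,0,0],[0,0,0],0.07],[[0,0,0],[0,0,0],0.08],[[0,0,0],[0,0,0],0.085],[[0,0,0],[0,0,0],0.085],[[0,0,0],[0,0,0],0.085]]'

```text
time: 18.35
eef_pos: [0.5371, -0.1967, 0.0519]
tcp_rot: [0.635, -0.56, -0.402, -0.35]
contact_force: [-1.0, 0.1, 0.0]
opening: 0.996
finger_force: 0.0
```

Request:
drive_tool --moves '[[[0,0,0],[0,0,-0.02],0.085],[[0,0,0],[0,0,-0.04],0.085],[[0,0,0],[0,0,-0.05],0.085],[[0,0,0],[-0.05,0,-0.03],0.085],[[0,0,0],[-0.055,0,-0.0264],0.085]]'

```text
time: 18.98
eef_pos: [0.5511, -0.3026, 0.2199]
tcp_rot: [0.634, -0.56, -0.402, -0.35]
contact_force: [1.0, -0.8, 0.5]
opening: 0.995
finger_force: 0.0
```

Request:
drive_tool --moves '[[[0,0,0],[-0.055,0,-0.0264],0.085],[[0,0,0],[-0.055,0,-0.0264],0.085],[[0,0,0],[-0.055,0,-0.0264],0.085],[[0,0,0],[-0.055,0,-0.0264],0.085],[[0,0,0],[-0.0225,0,-0.011],0.085]]'

```text
time: 19.6
eef_pos: [0.5523, -0.3012, 0.4941]
tcp_rot: [0.637, -0.56, -0.398, -0.35]
contact_force: [-0.6, 1.0, -0.4]
opening: 0.993
finger_force: 0.0
```

```bash
cat > lidscan.py <<'E'
from h import *
s=st()
def bar(a):return W(0,.095-.23*np.cos(a),.1+.23*np.sin(a))
def lidtool(a,b,sg):
    # z in kiln y-z plane: toward hinge direction of angle b; y (closing) normal to it; x along kiln x*sg
    z=np.array([0,np.cos(b),-np.sin(b)]);x=np.array([sg,0,0.]);y=np.cross(z,x)
    return Ro.from_euler('z',k[2])*Ro.from_matrix(np.c_[x,y,z])
if __name__=="__main__":
  print("bar",bar(1.85),bar(.88))
  for sg in(1,-1):
    for b0,b1 in((1.57,1.57),(1.57,1.2),(1.85,.88),(1.3,.9),(1.57,.8)):
      R0=lidtool(0,b0,sg);
      for q0 in([.3,-.1,2,0,1.3,0],s["qpos"],[.3,-.1,2,0,1.3,2],[.3,-.1,2,0,1.3,-2]):
        q,e,f=ik(bar(1.85),R0,q0,g,C)
        if e+f<1e-3:break
      qs=q;w=e+f;mar=9;jm=0
      for t in np.linspace(0,1,9):
        a=1.85-t*.97;qn,e,f=ik(bar(a),lidtool(0,b0+(b1-b0)*t,sg),q,g,C);jm=max(jm,np.abs(qn-q).max());q=qn;w=max(w,e+f);mar=min(mar,np.minimum(q-LO,HI-q).min())
      print(sg,b0,b1,"err",round(w,4),"margin",round(mar,2),"step",round(jm,2),np.round(qs,2),np.round(q,2))
E
python3 lidscan.py
```

```text
t 19.6 q [-0.852  0.45   1.16   0.818  2.387  2.518] p [ 0.5523 -0.3012  0.4941] M [[0.057, -0.992, -0.116], [-0.435, -0.129, 0.891], [-0.898, -0.0, -0.439]] F [-0.6  1.  -0.4] op 0.993 ff 0.0
bar [0.50688889 0.25027093 0.3210933 ] [0.5535585  0.0455937  0.27726994]
1 1.57 1.57 err 0.0 margin 0.64 step 0.05 [ 0.28 -0.    1.77  0.    1.38  1.63] [-0.1   0.    1.84  0.    1.3   1.25]
1 1.57 1.2 err 0.0 margin 0.66 step 0.08 [ 0.28 -0.    1.77  0.    1.38  1.63] [-0.24  0.05  1.82  0.33  1.45  1.04]
1 1.85 0.88 err 0.0 margin 0.67 step 0.12 [ 0.39  0.04  1.74 -0.28  1.42  1.79] [-0.34  0.13  1.8   0.57  1.61  0.91]
1 1.3 0.9 err 0.0 margin 0.67 step 0.07 [ 0.17 -0.02  1.8   0.28  1.39  1.46] [-0.33  0.13  1.8   0.56  1.6   0.92]
1 1.57 0.8 err 0.0 margin 0.67 step 0.11 [ 0.28 -0.    1.77  0.    1.38  1.63] [-0.36  0.16  1.8   0.62  1.66  0.89]
-1 1.57 1.57 err 0.0 margin 0.64 step 0.05 [ 0.28 -0.    1.77  0.    1.38 -1.52] [-0.1   0.    1.84  0.    1.3  -1.9 ]
-1 1.57 1.2 err 0.0 margin 0.66 step 0.08 [ 0.28 -0.    1.77  0.    1.38 -1.52] [-0.24  0.05  1.82  0.33  1.45 -2.11]
-1 1.85 0.88 err 0.0 margin 0.61 step 0.12 [ 0.39  0.04  1.74 -0.28  1.42 -1.35] [-0.34  0.13  1.8   0.57  1.61 -2.23]
-1 1.3 0.9 err 0.0 margin 0.62 step 0.07 [ 0.17 -0.02  1.8   0.28  1.39 -1.68] [-0.33  0.13  1.8   0.56  1.6  -2.22]
-1 1.57 0.8 err 0.0 margin 0.59 step 0.11 [ 0.28 -0.    1.77  0.    1.38 -1.52] [-0.36  0.16  1.8   0.62  1.66 -2.25]
```

```bash
python3 - <<'E'
from lidscan import *
from plant import ctrl
import cv2
p0=s["eef_pos"];R0=Ro.from_quat(s["tcp_rot"]);R=lidtool(0,1.85,1);z=R.apply([0,0,1]);B=bar(1.85);A=B-.15*z
M=np.array([.53,-.05,.5]);print(A)
print(rel(p0,R0,M,R0),rel(M,R0,M,R),rel(M,R,A,R))
path(s["qpos"],[(p0,R0,M,R0),(M,R0,M,R),(M,R,A,R),(A,R,B,R)])
S=ctrl.read_camera("scene");T=ctrl.read_camera("top");pickle.dump((S,T),open("st2.pkl","wb"))
i=np.hstack([cv2.resize(S["image"][180:340,240:460],(440,320)),cv2.resize(T["image"][160:310,160:420],(347*1,200*1)).repeat(1,0) if 0 else cv2.resize(T["image"][160:320,160:340],(360,320))])
cv2.imwrite("pics/s4.png",i[:,:,::-1])
E
```

```text
t 19.6 q [-0.852  0.45   1.16   0.818  2.387  2.518] p [ 0.5523 -0.3012  0.4941] M [[0.057, -0.992, -0.116], [-0.435, -0.129, 0.891], [-0.898, -0.0, -0.439]] F [-0.6  1.  -0.4] op 0.993 ff 0.0
[0.49769893 0.29057502 0.46528458]
('turn', array([0., 0., 0.]), 'shift in R0', array([-0.116 , -0.0103,  0.2238]), 'in R1', array([-0.116 , -0.0103,  0.2238])) ('turn', array([-1.125,  1.06 , -1.377]), 'shift in R0', array([0., 0., 0.]), 'in R1', array([0., 0., 0.])) ('turn', array([0., 0., 0.]), 'shift in R0', array([ 0.0442, -0.3357, -0.0601]), 'in R1', array([ 0.0442, -0.3357, -0.0601]))
 seg err 0.0 maxstep 0.05 q [-0.6   0.09  1.59  0.93  2.15  2.67]
 seg err 0.0 maxstep 0.15 q [-0.17 -0.15  1.6  -0.26  1.57  1.16]
 seg err 0.0 maxstep 0.06 q [ 0.46  0.04  1.49 -0.27  1.68  1.79]
 seg err 0.0 maxstep 0.02 q [ 0.39  0.04  1.74 -0.28  1.42  1.79]
```

View pics/s4.png

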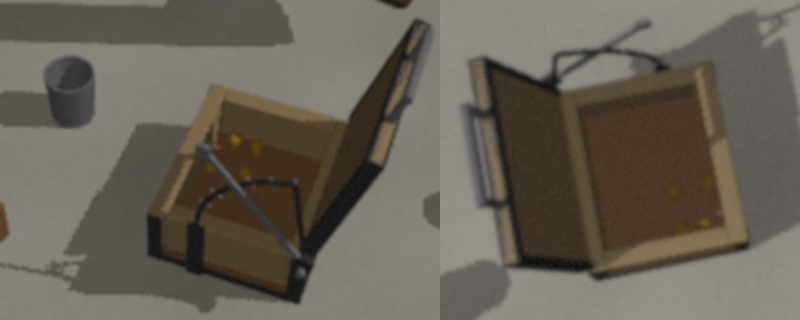

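The left view shows the cup upright at (70,90) with all four nuggets in the chamber. The right view shows the bar clear at (475,155). Next I'll go to the bar.

Request:
drive_tool --moves '[[[0,0,0],[-0.0232,-0.002,0.0448],0.085],[[0,0,0],[-0.0232,-0.002,0.0448],0.085],[[0,0,0],[-0.0232,-0.002,0.0448],0.085],[[0,0,0],[-0.0232,-0.002,0.0448],0.085],[[0,0,0],[-0.0232,-0.002,0.0448],0.085]]'

```text
time: 20.32
eef_pos: [0.5301, -0.0483, 0.4936]
tcp_rot: [0.634, -0.56, -0.403, -0.35]
contact_force: [0.0, 0.6, -0.3]
opening: 0.996
finger_force: 0.0
```

Request:
drive_tool --moves '[[[-0.0938,0.0883,-0.1148],[0,0,0],0.085],[[-0.0938,0.0883,-0.1148],[0,0,0],0.085],[[-0.0938,0.0883,-0.1148],[0,0,0],0.085],[[-0.0938,0.0883,-0.1148],[0,0,0],0.085]]'

```text
time: 20.82
eef_pos: [0.5306, -0.0502, 0.4935]
tcp_rot: [0.858, -0.369, -0.293, -0.205]
contact_force: [-0.7, 0.1, -1.3]
opening: 0.998
finger_force: 0.0
```

Request:
drive_tool --moves '[[[-0.0938,0.0883,-0.1148],[0,0,0],0.085],[[-0.0938,0.0883,-0.1148],[0,0,0],0.085],[[-0.0938,0.0883,-0.1148],[0,0,0],0.085],[[-0.0938,0.0883,-0.1148],[0,0,0],0.085]]'

```text
time: 21.32
eef_pos: [0.5307, -0.0501, 0.4936]
tcp_rot: [0.979, -0.136, -0.149, -0.037]
contact_force: [0.1, 0.2, -0.8]
opening: 0.993
finger_force: 0.0
```

Request:
drive_tool --moves '[[[-0.0938,0.0883,-0.1148],[0,0,0],0.085],[[-0.0938,0.0883,-0.1148],[0,0,0],0.085],[[-0.0938,0.0883,-0.1148],[0,0,0],0.085],[[-0.0938,0.0883,-0.1148],[0,0,0],0.085],[[0,0,0],[0,0,0],0.085]]'

```text
time: 21.95
eef_pos: [0.5295, -0.0489, 0.4944]
tcp_rot: [0.985, 0.112, 0.012, 0.134]
contact_force: [0.0, -0.4, 0.4]
opening: 0.995
finger_force: 0.0
```

```bash
python3 - <<'E'
from lidscan import *
R=lidtool(0,1.85,1);z=R.apply([0,0,1]);A=bar(1.85)-.15*z
print(rows(s,A,R))
E
```

```text
t 21.95 q [-0.173 -0.145  1.611 -0.251  1.575  1.158] p [ 0.5295 -0.0489  0.4944] M [[0.975, 0.217, 0.053], [0.223, -0.939, -0.261], [-0.007, 0.267, -0.964]] F [ 0.  -0.4  0.4] op 0.995 ff 0.0
(array([-0.009,  0.006,  0.002]), array([ 0.0448, -0.3335, -0.0624]), array([ 0.0444, -0.333 , -0.0652]))
```

Request:
drive_tool --moves '[[[-0.009,0.006,0],[0.0064,-0.0475,-0.009],0.085],[[0,0,0],[0.0064,-0.0475,-0.009],0.085],[[0,0,0],[0.0064,-0.0475,-0.009],0.085],[[0,0,0],[0.0064,-0.0475,-0.009],0.085],[[0,0,0],[0.0064,-0.0475,-0.009],0.085]]'

```text
time: 22.58
eef_pos: [0.5081, 0.1933, 0.4721]
tcp_rot: [0.984, 0.11, 0.014, 0.139]
contact_force: [0.5, 0.6, 0.7]
opening: 0.995
finger_force: 0.0
```

Request:
drive_tool --moves '[[[0,0,0],[0.0064,-0.0475,-0.009],0.085],[[0,0,0],[0.0064,-0.0475,-0.009],0.085],[[0,0,0],[0,0,0],0.085]]'

```text
time: 22.95
eef_pos: [0.4987, 0.2913, 0.4617]
tcp_rot: [0.984, 0.113, 0.014, 0.139]
contact_force: [0.2, -0.2, -0.6]
opening: 0.996
finger_force: 0.0
```

```bash
python3 - <<'E'
from lidscan import *
from plant import ctrl
import cv2
R=lidtool(0,1.85,1)
print(rows(s,bar(1.85),R))
w=ctrl.read_camera("wrist");pickle.dump(w,open("w.pkl","wb"))
for x in(-.052,.052):print(proj(w,bar(1.85)+Ro.from_euler('z',k[2]).apply([x,0,0])))
cv2.imwrite("pics/w5.png",w["image"][:,:,::-1])
E
```

```text
t 22.95 q [ 0.462  0.043  1.488 -0.273  1.678  1.784] p [0.4987 0.2913 0.4617] M [[0.974, 0.218, 0.058], [0.226, -0.936, -0.27], [-0.005, 0.277, -0.961]] F [ 0.2 -0.2 -0.6] op 0.996 ff 0.0
(array([0.001, 0.004, 0.005]), array([-0.0006,  0.0013,  0.1467]), array([-0.0011,  0.0014,  0.1467]))
[319.21357188 294.83630601]
[319.99657233 160.3985719 ]
```

View pics/w5.png

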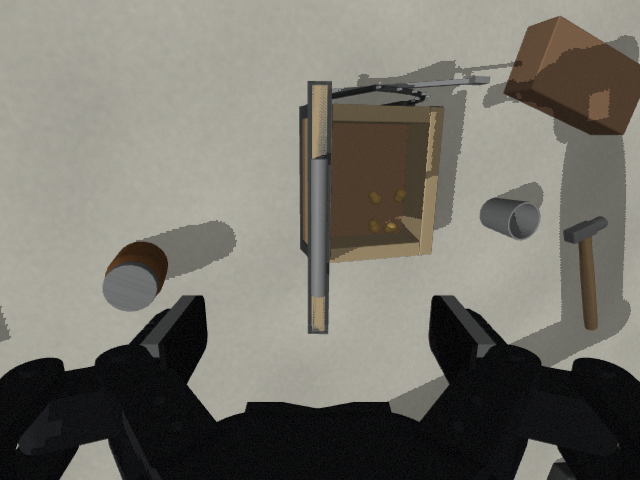

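The bar runs straight down column 319 from row 158 to 297, within 3 px of the prediction (160–295) and centred between the jaws. I'll descend and grip.

Request:
drive_tool --moves '[[[0,0,0],[0,0,0.049],0.085],[[0,0,0],[0,0.001,0.049],0.085],[[0,0,0],[0,0,0.048],0.085],[[0,0,0],[0,0,0],0.085]]'

```text
time: 23.5
eef_pos: [0.5068, 0.2461, 0.3195]
tcp_rot: [0.984, 0.11, 0.011, 0.14]
contact_force: [-0.6, 0.3, 0.4]
opening: 0.993
finger_force: 0.0
```

Request:
drive_tool --grip_force 60 --moves '[[[0,0,0],[0,0,0],0.04],[[0,0,0],[0,0,0],0.02],[[0,0,0],[0,0,0],0.005],[[0,0,0],[0,0,0],0.0],[[0,0,0],[0,0,0],0.0]]'

```text
time: 24.12
eef_pos: [0.5082, 0.2495, 0.3258]
tcp_rot: [0.984, 0.112, 0.017, 0.138]
contact_force: [-0.8, 1.8, 4.0]
opening: 0.109
finger_force: 58.5
```

Request:
drive_tool --moves '[[[0,0,0],[0,0,0],0.0],[[0,0,0],[0,0,0],0.0]]'

```text
time: 24.38
eef_pos: [0.5082, 0.2494, 0.3258]
tcp_rot: [0.984, 0.112, 0.017, 0.138]
contact_force: [-1.7, 2.8, 5.6]
opening: 0.117
finger_force: 58.9
```

```bash
python3 - <<'E'
from lidscan import *
print(rows(s,bar(1.85),lidtool(0,1.85,1)))
# pointer angle, refine: pivot & line in scene/top, plane x_k = .122
S,T=pickle.load(open("st2.pkl","rb"))
Kr=Ro.from_euler('z',k[2])
def pl(C,u,v,x):
    o,d=ray(C,u,v);o=Kr.inv().apply(o-[k[0],k[1],0]);d=Kr.inv().apply(d);return o+d*(x-o[0])/d[0]
for x in(.114,.122,.126):
    for nm,uv in(("tip",(240+203/2,180+149/2)),("tip0",sc(303,221)),("piv",(240+300/2,180+268/2)),("piv0",sc(453,397))):
        X=pl(S,*uv,x);print(x,nm,np.round(X,4),"ang",np.round(np.arctan2(X[2]-.1,.095-X[1]),3))
for a in(.82,.86,.9,.94):
    P=Kr.apply([.122,.095-.2*np.cos(a),.1+.2*np.sin(a)])+[k[0],k[1],0];print(a,"scene",proj(S,P),"top",proj(T,P))
print("piv pred scene",proj(S,Kr.apply([.122,.095,.1])+[k[0],k[1],0]),"top",proj(T,Kr.apply([.122,.095,.1])+[k[0],k[1],0]))
E
```

```text
t 24.375 q [ 0.39   0.04   1.731 -0.279  1.42   1.783] p [0.5082 0.2494 0.3258] M [[0.974, 0.215, 0.065], [0.225, -0.937, -0.268], [0.003, 0.275, -0.961]] F [-1.7  2.8  5.6] op 0.117 ff 58.852458000183105
(array([-0.   , -0.004,  0.001]), array([-0.0011, -0.0024,  0.0042]), array([-0.0011, -0.0024,  0.0042]))
0.114 tip [ 0.114  -0.0279  0.2367] ang 0.838
0.114 tip0 [ 0.114  -0.0291  0.2389] ang 0.842
0.114 piv [0.114  0.0919 0.0787] ang -1.428
0.114 piv0 [0.114  0.0936 0.0863] ang -1.466
0.122 tip [ 0.122  -0.0253  0.2468] ang 0.884
0.122 tip0 [ 0.122  -0.0264  0.2489] ang 0.887
0.122 piv [0.122  0.0932 0.0907] ang -1.379
0.122 piv0 [0.122  0.0948 0.0982] ang -1.463
0.126 tip [ 0.126  -0.0239  0.2518] ang 0.906
0.126 tip0 [ 0.126  -0.0251  0.254 ] ang 0.909
0.126 piv [0.126  0.0938 0.0967] ang -1.231
0.126 piv0 [0.126  0.0954 0.1041] ang 1.673
0.82 scene [334.13625285 252.51243342] top [267.83597349 169.11293377]
0.86 scene [336.87552041 251.63521716] top [264.90324926 168.9014027 ]
0.9 scene [339.73539513 250.85373383] top [261.85609358 168.74212645]
0.94 scene [342.71192558 250.17092778] top [258.69967173 168.63612567]
piv pred scene [391.15827945 311.90426866] top [215.37022479 199.09022   ]
```

Request:
drive_tool --moves '[[[0.03,0,0],[0,0.007,0.0001],0.0],[[0.048,0,0],[0,0.0112,0.0003],0.0],[[0.048,0,0],[0,0.0112,0.0003],0.0],[[0.048,0,0],[0,0.0112,0.0003],0.0],[[0,0,0],[0,0,0],0.0]]'

```text
time: 25.0
eef_pos: [0.5174, 0.2091, 0.3332]
tcp_rot: [0.992, 0.112, 0.007, 0.053]
contact_force: [-1.0, 0.7, 5.1]
opening: 0.114
finger_force: 59.2
```

```bash
cat > chk.py <<'E'
from lidscan import *
h=W(0,.095,.1);Kr=Ro.from_euler('z',k[2])
X=Kr.inv().apply(s["eef_pos"]-h);print("bar angle",np.arctan2(X[2],-X[1]),"r",np.hypot(X[1],X[2]),"x",X[0])
z=Kr.inv().apply(Ro.from_quat(s["tcp_rot"]).apply([0,0,1]));print("tool angle",np.arctan2(-z[2],z[1]),"force tool",Ro.from_quat(s["tcp_rot"]).inv().apply(s["contact_force"]))
E
python3 chk.py
```

```text
t 25.0 q [ 0.247 -0.017  1.761 -0.108  1.399  1.612] p [0.5174 0.2091 0.3332] M [[0.975, 0.221, 0.026], [0.223, -0.969, -0.103], [0.002, 0.106, -0.994]] F [-1.   0.7  5.1] op 0.114 ff 59.23970639705658
bar angle 1.6600818682340643 r 0.23411685924255274 x 0.0010378387575077285
tool angle 1.6773873823213687 force tool [-0.76545819 -0.36500612 -5.13584014]
```

Request:
drive_tool --moves '[[[0.049,0,0],[0,0.0115,0.0003],0.0],[[0.049,0,0],[0,0.0115,0.0003],0.0],[[0.049,0,0],[0,0.0115,0.0003],0.0],[[0.049,0,0],[0,0.0115,0.0003],0.0],[[0.049,0,0],[0,0.0115,0.0003],0.0]]'

```text
time: 25.62
eef_pos: [0.5298, 0.1541, 0.3313]
tcp_rot: [0.991, 0.113, -0.007, -0.069]
contact_force: [-0.7, -0.4, 1.9]
opening: 0.113
finger_force: 58.9
```

```bash
python3 chk.py
```

```text
t 25.625 q [ 0.04  -0.042  1.79   0.139  1.42   1.361] p [0.5298 0.1541 0.3313] M [[0.974, 0.223, -0.031], [0.225, -0.965, 0.136], [0.001, -0.139, -0.99]] F [-0.7 -0.4  1.9] op 0.113 ff 58.939427733421326
bar angle 1.4186016595993771 r 0.2340061527365429 x 0.0009206798055108476
tool angle 1.4311502841582422 force tool [-0.76582761  0.00748809 -1.93079531]
```

Tracking is clean. I'll continue to the pointer's angle, measured at about 0.885.

Request:
drive_tool --moves '[[[0.049,0,0],[0,0.0115,0.0003],0.0],[[0.049,0,0],[0,0.0115,0.0003],0.0],[[0.049,0,0],[0,0.0115,0.0003],0.0],[[0.049,0,0],[0,0.0115,0.0003],0.0],[[0.049,0,0],[0,0.0115,0.0003],0.0]]'

```text
time: 26.25
eef_pos: [0.542, 0.0998, 0.3154]
tcp_rot: [0.975, 0.111, -0.022, -0.19]
contact_force: [-0.1, -1.9, 1.8]
opening: 0.11
finger_force: 58.8
```

Request:
drive_tool --moves '[[[0.049,0,0],[0,0.0115,0.0003],0.0],[[0.049,0,0],[0,0.0115,0.0003],0.0],[[0.049,0,0],[0,0.0115,0.0003],0.0],[[0.049,0,0],[0,0.0115,0.0003],0.0],[[0.049,0,0],[0,0.0115,0.0003],0.0]]'

```text
time: 26.88
eef_pos: [0.5531, 0.0511, 0.2865]
tcp_rot: [0.944, 0.107, -0.036, -0.309]
contact_force: [-0.6, 1.8, -5.7]
opening: 0.112
finger_force: 58.4
```

Request:
drive_tool --moves '[[[0.045,0,0],[0,0.0105,0.0003],0.0],[[0,0,0],[0,0,0],0.0],[[0,0,0],[0,0,0],0.0],[[0,0,0],[0,0,0],0.0]]'

```text
time: 27.38
eef_pos: [0.5546, 0.0443, 0.281]
tcp_rot: [0.937, 0.107, -0.038, -0.329]
contact_force: [-2.5, 4.6, -9.2]
opening: 0.115
finger_force: 58.3
```

```bash
python3 chk.py; python3 - <<'E'
from plant import ctrl
import cv2,pickle,numpy as np
S=ctrl.read_camera("scene");T=ctrl.read_camera("top");pickle.dump((S,T),open("st3.pkl","wb"))
i=np.hstack([cv2.resize(S["image"][200:340,310:410],(400,560),interpolation=cv2.INTER_CUBIC),cv2.resize(T["image"][160:300,200:300],(400,560),interpolation=cv2.INTER_CUBIC)])
cv2.imwrite("pics/s6.png",cv2.convertScaleAbs(i,alpha=1.5,beta=10)[:,:,::-1])
E
```

```text
t 27.375 q [-0.334  0.129  1.795  0.557  1.614  0.919] p [0.5546 0.0443 0.281 ] M [[0.974, 0.176, -0.142], [0.226, -0.761, 0.609], [-0.001, -0.625, -0.781]] F [-2.5  4.6 -9.2] op 0.115 ff 58.32479774951935
bar angle 0.8853373314493945 r 0.23383670963077136 x 0.0007514033490244981
tool angle 0.8958164543629377 force tool [-1.42362939  1.79547981 10.288292  ]
```

View pics/s6.png

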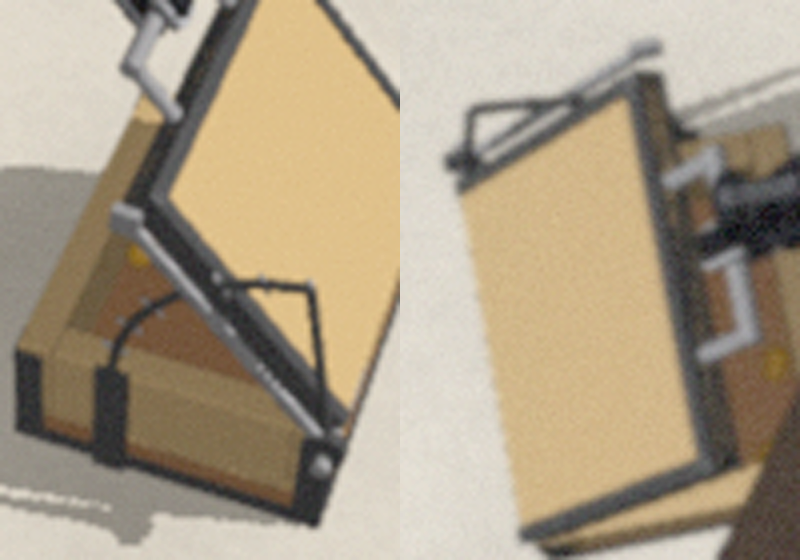

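The scene crop (left) shows the pointer, from (125,217) to (320,440), lying almost parallel to the lid's side edge, (165,195) to (350,415). I'll fit both lines numerically.

```bash
cat > fit.py <<'E'
from lidscan import *
import cv2
from scipy.optimize import brentq
Kr=Ro.from_euler('z',k[2])
def L(a,r,x,n):  # point at r along arm, offset n normal (up)
    return Kr.apply([x,.095-r*np.cos(a)+n*np.sin(a),.1+r*np.sin(a)+n*np.cos(a)])+[k[0],k[1],0]
def fit(C,A,B,ridge,w=5):
    im=cv2.GaussianBlur(cv2.cvtColor(C["image"],cv2.COLOR_RGB2GRAY).astype(np.float32),(0,0),.8)
    A,B=np.array(A,float),np.array(B,float);d=(B-A)/np.linalg.norm(B-A);n=np.array([-d[1],d[0]]);P=[]
    o=np.arange(-w,w+.01,.25)
    for t in np.linspace(.08,.92,60):
        c=A+(B-A)*t;q=c+o[:,None]*n
        v=cv2.remap(im,q[:,0].astype(np.float32)[None],q[:,1].astype(np.float32)[None],cv2.INTER_LINEAR)[0]
        v=v if ridge else np.abs(np.gradient(v));P.append(c+n*o[v.argmax()])
    P=np.array(P,np.float32);vx,vy,x0,y0=cv2.fitLine(P,cv2.DIST_HUBER,0,.01,.01).ravel()
    return np.arctan2(vy,vx)%np.pi,np.abs((P-[x0,y0])@[-vy,vx]).mean()
def ang(C,r0,r1,x,n,th):
    f=lambda a:((lambda v:np.arctan2(v[1],v[0]))(proj(C,L(a,r1,x,n))-proj(C,L(a,r0,x,n)))-th+np.pi/2)%np.pi-np.pi/2
    return brentq(f,.6,1.15)
S2,T2=pickle.load(open("st2.pkl","rb"));S3,T3=pickle.load(open("st3.pkl","rb"))
for nm,C,A,B,rd,x,n in(("ptr scene",S2,(346,259),(386,306),1,.122,0),("ptr scene w/lid",S3,(346,259),(386,305),1,.122,0),("ptr top",T2,(258,174),(226,194),1,.122,0),
  ("lid scene outer",S3,(351.3,248.8),(394,300),0,.108,.008),("lid top outer",T3,(257.3,184.3),(215.5,207),0,.108,.008)):
    th,r=fit(C,A,B,rd,3);print(nm,"img",round(th,4),"res",round(float(r),2),"angle",round(ang(C,.03,.185,x,n,th),3))
E
python3 fit.py
```

```text
t 27.475 q [-0.334  0.128  1.795  0.557  1.614  0.919] p [0.5546 0.0444 0.2811] M [[0.974, 0.176, -0.142], [0.226, -0.761, 0.608], [-0.001, -0.625, -0.781]] F [-2.8  4.6 -8.7] op 0.114 ff 58.32843482494354
ptr scene img 0.8863 res 0.73 angle 0.918
ptr scene w/lid img 0.857 res 0.32 angle 0.884
ptr top img 2.583 res 1.9 angle 0.875
lid scene outer img 0.8563 res 0.54 angle 0.874
lid top outer img 2.5968 res 0.2 angle 0.867
```

The pointer fits at about 0.88 rad (0.875–0.918 across the views). The lid fits at about 0.87 in the images and 0.89 from the arm, so they agree within tolerance. The grip is firm and nothing is moving, so I'm handing in.

```bash
python3 -c "
from plant import ctrl
import numpy as np
print(np.abs(ctrl.get_state()['dq']).max());print(ctrl.sign_off())"
```

```text
0.0021136989267777754
the job is handed in; nothing more can be done
None
```

The job is handed in, with no verdict returned: all four nuggets are in the kiln chamber, the cup stands upright and released on the bench, and the lid is held by its bar at about 0.88 rad, in line with the pointer by my measurements.

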